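Unload the gang mould and pile the cast plates for curing

ROBOT

A 7-joint arm with a two-finger parallel gripper is mounted at the origin on the work surface. World frame = base frame: x ahead of the robot, y to its left, z up, the work surface at z = 0. Lengths are in m, angles in rad, forces in N, time in s.
With the tool pointing down it reaches from about 0.425 to 1.025 m from the base axis. Payload 9.4 kg.
Tool frame: the origin (TCP) lies between the finger pads; the fingertips stand 22 mm ahead of it and the grasp point (between the pads) lies 3 mm ahead of it (robot.tcp_to_tips is the distance from the TCP to the fingertips, in m); z points along the fingers, y is the direction in which the jaws open and shut (so a half turn about z gives the same grasp; the last joint's range is limited). The gripper opens to 93 mm and grips with 3 to 60 N. Pads are 15 mm wide; open, the fingers measure 128 mm over their backs; the gripper's body (75 mm by 188 mm) begins 65 mm behind the grasp point.
Start: joints at [-1.218, 0.599, -0.003, 1.599, 0.002, 0.943, -0.08], TCP at [0.302, 0.659, 0.241] pointing down, gripper open.
Joint ranges: [-2.57, 2.57], [-0.35, 1.97], [-1.29, 1.29], [0.11, 2.56], [-1.05, 4.19], [0.11, 1.86], [-2.63, 2.63]. Speed limits (rad/s): [2.22, 2.22, 3.01, 3.01, 3.14, 3.14, 3.14].

INTERFACE

Orientations are given as a unit quaternion [x, y, z, w].
In Python, from rig import robot gives the robot as it stands. The module is installed in compiled form; this text tells all that it offers.
- The arm moves only by the tool jog_arm, never from a script. Its argument "steps" is a list of rows, each a list of 7 numbers: the turn, a rotation vector about the tool's x, y, z in degrees, then the shift along the tool's x, y, z in cm, then the opening, from -1 (shut) to 1 (fully open), so that 0 is half open. A call has 1 to 8 rows; each row is the pose to reach, as a shift and turn from the pose commanded when the call began, along the tool's axes at that moment; what a row does not reach only later rows make up. A row lasts 1/12 s, in which the tool goes at most 41.7 mm and 7.16 degrees, less where a joint would pass 70% of its speed; a pose out of reach is approached as far as the arm can. A call with a gripper value outside its range is refused whole. The fingers move at their own pace and stop on an object; "squeeze" is the grip in N (left out, the last holds). Time passes only in rows, so rows that repeat a pose let the fingers close. It gives the time, the measured TCP pose, the force and the opening at its end, in the units of the state.
- robot.observe(): the state, without advancing time (a new reading comes with each control period).
- robot.read_camera(name): name is "side" or "top"; returns a dict with "frame" (480x640x3 uint8, blue, green, red), "depth" (480x640 float32, m along the optical axis (not along the pixel's ray), 0 where there is no reading), "mtx" (3x3 intrinsics, pixels), "R" (3x3) and "t" (3): a world point X has camera coordinates R X + t. Camera axes: x right, y down, z forward; pixel columns grow to the right and rows downward; lengths in m; the calibration is good to about 2 mm. A picture is of the moment at which its call begins.
- robot.sign_off(): hands the job in, once; it reports no verdict.
The state is a dict: "time_s": time; "qpos": joint angles; "dq": joint speeds; "joint_torque": joint torques, N m; "position": TCP position; "tcp_rot": TCP orientation; "contact_force": force on the tool from outside, world axes, zero at the start; "torque": the same for the moment, N m; "grip_width": opening from 0.0 (shut) to 1.0 (fully open).
Only numpy, scipy, OpenCV 4.12 (cv2) and the standard library are available. Lean on these libraries where they do the work, as an engineer would, in place of code of your own. Each camera call takes 0.05 s, during which the arm holds its last target.

TASK

Slide the mould's cover fully back to its stop, lift every cast plate out and stack them flat in one square, aligned pile inside the outline on the plywood board. For the next casting lay the steel cores from the bench flat in cavities, one to a cavity, fins up, whichever cavities you like. Finish with the steel weight set squarely on top of the pile and the cover slid fully shut again, and leave the jar, screwdriver and carton alone.

Things in the scene. Friction and masses are not known exactly. Their poses are not given: they have to be found in the camera images.
- mould: fixed dark steel mould, 77 mm (x) by 383 mm (y), five open cavities in a row, centres at y = -148, -74, 0, 74, 148 mm, each 53 (x) by 63 mm (y), floor 8 mm and rim 22 mm above the table; midway in front and back wall of each a 34 mm wide finger notch down to the floor. A 30 mm high guide rail on each end runs from x = -45 to 155 mm (end stops 40 mm high). Origin: centre of its underside
- cover (a joint): grey sheet cover over the mould, 86 mm by 411 mm, top 36 mm above the table, sliding horizontally along the mould's x on the end rails: 0 m = closed, against its front stop, covering all the cavities; 0.110 m = fully back, against its rear stop, all cavities free
- cover_handle (a point): middle of the top face of the cover's black upright grip bar, 60 mm above the table; the bar is 16 mm thick (mould x), 70 mm long (mould y) and stands 24 mm above the cover
- board: fixed plywood curing board, 130 mm (x) by 140 mm (y), 6 mm thick, with a black outline, 62 mm (x) by 72 mm (y), drawn in the middle for the pile. Origin: centre of its underside; its x is the direction for the plates' x, either way round
- pile (a point): centre of the outline, on the top face of the board, 6 mm above the table
- weight: flat steel weight, slab 50 mm (x) by 60 mm (y), 14 mm thick, with a dark upright grip 16 mm (x) by 44 mm (y) on its top reaching 44 mm above its underside; about 0.45 kg; loose. Origin: centre of its underside
- jar: bystander: closed jar, 68 mm across, 100 mm high. Origin: centre of its underside
- driver: bystander: screwdriver lying on the bench. Origin: on its underside, mid-length
- carton: bystander: cardboard carton 90 x 130 x 70 mm. Origin: centre of its underside
- plate0: loose cast white resin mounting plate, 50 mm (x) by 60 mm (y), 12 mm thick, about 70 g, flat on both faces; at the start it lies in one cavity of the mould with its x along the mould's x (3 to 5 of the plates are there, the others are absent). Origin: the centre of the plate, 6 mm above its underside; either face may be up
- plate1: loose cast white resin mounting plate, 50 mm (x) by 60 mm (y), 12 mm thick, about 70 g, flat on both faces; at the start it lies in one cavity of the mould with its x along the mould's x (3 to 5 of the plates are there, the others are absent). Origin: the centre of the plate, 6 mm above its underside; either face may be up
- plate2: loose cast white resin mounting plate, 50 mm (x) by 60 mm (y), 12 mm thick, about 70 g, flat on both faces; at the start it lies in one cavity of the mould with its x along the mould's x (3 to 5 of the plates are there, the others are absent). Origin: the centre of the plate, 6 mm above its underside; either face may be up
- plate3: loose cast white resin mounting plate, 50 mm (x) by 60 mm (y), 12 mm thick, about 70 g, flat on both faces; at the start it lies in one cavity of the mould with its x along the mould's x (3 to 5 of the plates are there, the others are absent). Origin: the centre of the plate, 6 mm above its underside; either face may be up
- plate4: loose cast white resin mounting plate, 50 mm (x) by 60 mm (y), 12 mm thick, about 70 g, flat on both faces; at the start it lies in one cavity of the mould with its x along the mould's x (3 to 5 of the plates are there, the others are absent). Origin: the centre of the plate, 6 mm above its underside; either face may be up
- cavity0 (a point): middle of the floor of cavity 0 of the mould, 8 mm above the table
- cavity1 (a point): middle of the floor of cavity 1 of the mould, 8 mm above the table
- cavity2 (a point): middle of the floor of cavity 2 of the mould, 8 mm above the table
- cavity3 (a point): middle of the floor of cavity 3 of the mould, 8 mm above the table
- cavity4 (a point): middle of the floor of cavity 4 of the mould, 8 mm above the table
- core0: loose steel mould core: slab 44 mm (x) by 50 mm (y), 6 mm thick, with an upright grip fin 16 mm (x) by 36 mm (y) on its top reaching 20 mm above its underside; about 160 g; lies on the bench at the start (3 or 4 are there). It fits a cavity with its x along the mould's x. Origin: centre of its underside
- core1: loose steel mould core: slab 44 mm (x) by 50 mm (y), 6 mm thick, with an upright grip fin 16 mm (x) by 36 mm (y) on its top reaching 20 mm above its underside; about 160 g; lies on the bench at the start (3 or 4 are there). It fits a cavity with its x along the mould's x. Origin: centre of its underside
- core2: loose steel mould core: slab 44 mm (x) by 50 mm (y), 6 mm thick, with an upright grip fin 16 mm (x) by 36 mm (y) on its top reaching 20 mm above its underside; about 160 g; lies on the bench at the start (3 or 4 are there). It fits a cavity with its x along the mould's x. Origin: centre of its underside
- core3: loose steel mould core: slab 44 mm (x) by 50 mm (y), 6 mm thick, with an upright grip fin 16 mm (x) by 36 mm (y) on its top reaching 20 mm above its underside; about 160 g; lies on the bench at the start (3 or 4 are there). It fits a cavity with its x along the mould's x. Origin: centre of its underside
Not all that is in view belongs to the job. Leave any blue look-alike of the core3 alone.

How it is judged:
On the way, in this order (a step that is already met when the one before it is completed fails the run):
1. the mould's cover is fully back (within 6 mm of its rear stop) (value of joint cover above 0.104 m), for 0.2 s.
2. every plate lies flat in the pile within the outline on the board (centres within 12 mm of the outline's) (horizontal distance between each of plate0, plate1, plate2, plate3, plate4 and pile below 0.012 m and angle between the x axis of each of plate0, plate1, plate2, plate3, plate4 and the x axis of board, either way round below 0.15 rad and (angle between plate0's own z axis and vertical below 0.06 rad or angle between plate0's own z axis and vertical above 3.08 rad) and (angle between plate1's own z axis and vertical below 0.06 rad or angle between plate1's own z axis and vertical above 3.08 rad) and (angle between plate2's own z axis and vertical below 0.06 rad or angle between plate2's own z axis and vertical above 3.08 rad) and (angle between plate3's own z axis and vertical below 0.06 rad or angle between plate3's own z axis and vertical above 3.08 rad) and (angle between plate4's own z axis and vertical below 0.06 rad or angle between plate4's own z axis and vertical above 3.08 rad)), for 0.2 s.
At the end, for the whole second after the job is handed in: Plates flat in one pile, centres within 8 mm of the outline's and each other, within 0.1 rad of square; the weight flat on top, within 12 mm and 0.15 rad; each core flat on the floor of a cavity, fin up; the cover shut to within 5 mm; all at rest (value of joint cover below 0.005 m and horizontal distance between each of plate0, plate1, plate2, plate3, plate4 and pile below 0.008 m and angle between the x axis of each of plate0, plate1, plate2, plate3, plate4 and the x axis of board, either way round below 0.1 rad and (angle between plate0's own z axis and vertical below 0.06 rad or angle between plate0's own z axis and vertical above 3.08 rad) and linear speed of each of plate0, plate1, plate2, plate3, plate4, weight, core0, core1, core2, core3 below 0.02 m/s and z of each of plate0, plate1, plate2, plate3, plate4 in the frame of weight below -0.004 m and horizontal distance between plate0 and plate1 below 0.008 m and horizontal distance between each of plate0, plate1 and plate2 below 0.008 m and horizontal distance between each of plate0, plate1, plate2 and plate3 below 0.008 m and horizontal distance between each of plate0, plate1, plate2, plate3 and plate4 below 0.008 m and (angle between plate1's own z axis and vertical below 0.06 rad or angle between plate1's own z axis and vertical above 3.08 rad) and (angle between plate2's own z axis and vertical below 0.06 rad or angle between plate2's own z axis and vertical above 3.08 rad) and (angle between plate3's own z axis and vertical below 0.06 rad or angle between plate3's own z axis and vertical above 3.08 rad) and (angle between plate4's own z axis and vertical below 0.06 rad or angle between plate4's own z axis and vertical above 3.08 rad) and horizontal distance between weight and pile below 0.012 m and angle between the x axis of weight and the x axis of board, either way round below 0.15 rad and angle between each of weight, core0, core1, core2, core3's own z axis and vertical below 0.06 rad and (horizontal distance between core0 and cavity0 below 0.0095 m or horizontal distance between core0 and cavity1 below 0.0095 m or horizontal distance between core0 and cavity2 below 0.0095 m or horizontal distance between core0 and cavity3 below 0.0095 m or horizontal distance between core0 and cavity4 below 0.0095 m) and z of each of core0, core1, core2, core3 in the frame of mould below 0.0105 m and (horizontal distance between core1 and cavity0 below 0.0095 m or horizontal distance between core1 and cavity1 below 0.0095 m or horizontal distance between core1 and cavity2 below 0.0095 m or horizontal distance between core1 and cavity3 below 0.0095 m or horizontal distance between core1 and cavity4 below 0.0095 m) and (horizontal distance between core2 and cavity0 below 0.0095 m or horizontal distance between core2 and cavity1 below 0.0095 m or horizontal distance between core2 and cavity2 below 0.0095 m or horizontal distance between core2 and cavity3 below 0.0095 m or horizontal distance between core2 and cavity4 below 0.0095 m) and (horizontal distance between core3 and cavity0 below 0.0095 m or horizontal distance between core3 and cavity1 below 0.0095 m or horizontal distance between core3 and cavity2 below 0.0095 m or horizontal distance between core3 and cavity3 below 0.0095 m or horizontal distance between core3 and cavity4 below 0.0095 m)); the robot touches nothing.
It fails at once if the jar is moved more than 30 mm (distance of jar from where it was at the start of the episode above 0.03 m).
It fails at once if the driver is moved more than 30 mm (distance of driver from where it was at the start of the episode above 0.03 m).
It fails at once if the carton is moved more than 30 mm (distance of carton from where it was at the start of the episode above 0.03 m).
Of plate0, plate1, plate2, plate3, plate4 only 3 to 5 are there at a start; the rules pass over those that are not, and their reading is None.
Of core0, core1, core2, core3 only 3 to 4 are there at a start; the rules pass over those that are not, and their reading is None.
At some moment in a run one of core0, core1, core2, core3 may be knocked a few centimetres aside while the robot is not near it.
Once in a run the grip may slacken for a moment while it holds something.
It also fails if it takes over 210 s, if anything falls off the work surface, if the arm or the gripper's body presses on something with over 40 N, if the wrist force passes 120 N, or if a joint passes its speed limit or range.

## Working session

There is one attempt and no reset: what is moved stays moved. The work goes in short steps, Python scripts to look and compute and a tool call to move; the robot and the scene stay as the last step left them, time stands still between calls to the robot, and variables do not carry over. Pictures are saved under pics/ and viewed, and the job is handed in when it is done.

Besides the shell and the picture viewer there is one more tool, called after "Call:" as a command line: name --pt "numbers of a row" for each row, then --argument value for the rest. jog_arm: Moves the arm, as the interface text tells. Its arguments: {"type":"object","properties":{"steps":{"type":"array","items":{"type":"array","items":{"type":"number"}}},"squeeze":{"type":"number"}},"required":["steps"]}

```bash
mkdir -p pics; cat > h.py <<'E'
import numpy as np, cv2
from rig import robot
def cam(n,save=None):
    c=robot.read_camera(n)
    if save: cv2.imwrite('pics/'+save+'.png',c['frame'])
    return c
def pts(c):
    d=c['depth'];v,u=np.indices(d.shape)
    K=c['mtx'];P=np.stack([(u-K[0,2])/K[0,0]*d,(v-K[1,2])/K[1,1]*d,d],-1)
    return (P-c['t'])@c['R']
def ray(c,u,v,z):
    K=c['mtx'];r=np.array([(u-K[0,2])/K[0,0],(v-K[1,2])/K[1,1],1])@c['R']
    o=-c['t']@c['R'];return o+r*(z-o[2])/r[2]
E
python3 - <<'E'
from h import *
for n in('top','side'):
    c=cam(n,n+'0');print(n,c['mtx'].tolist(),(-c['t']@c['R']),c['R'].round(3).tolist())
print(robot.observe())
E
```

```text
top [[542.0704142464875, 0.0, 318.4992772550875], [0.0, 542.0704142464875, 241.6565687280733], [0.0, 0.0, 1.0]] [ 0.31357556 -0.03107371  1.44008086] [[0.02, -1.0, -0.001], [-0.989, -0.019, -0.146], [0.145, 0.004, -0.989]]
side [[567.415251719963, 0.0, 300.327542352208], [0.0, 567.415251719963, 241.24787361939806], [0.0, 0.0, 1.0]] [-0.47173027  0.75848074  0.9303377 ] [[-0.614, -0.789, 0.013], [-0.441, 0.329, -0.835], [0.655, -0.518, -0.55]]
{'time_s': 0.1, 'qpos': array([-1.21770286,  0.60001147, -0.00254154,  1.60007588,  0.00181314,
        0.94288911, -0.07980014]), 'dq': array([ 0.00074547, -0.00094572,  0.00032269, -0.0011533 ,  0.0001815 ,
       -0.00022965, -0.0006599 ]), 'joint_torque': array([ 5.45409697e-03, -7.66559172e+01,  1.50217373e+00, -2.52933097e+01,
       -5.23286895e-02,  1.36409319e-02,  1.02343536e-04]), 'position': array([0.30193632, 0.65867583, 0.23986135]), 'tcp_rot': array([ 2.13214923e-01,  9.77005076e-01, -6.86557405e-04, -7.77846361e-05]), 'contact_force': array([-0.66825969,  0.05213013,  0.12710249]), 'torque': array([ 0.00944   ,  0.04021894, -0.01908013]), 'grip_width': 0.999134022055613}
```

View pics/top0.png

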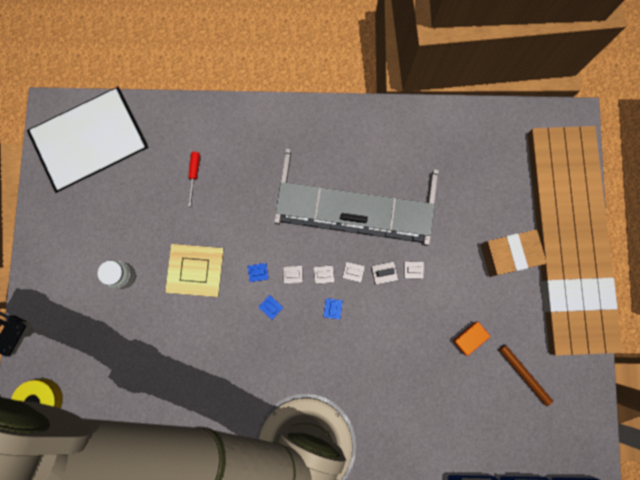

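View pics/side0.png

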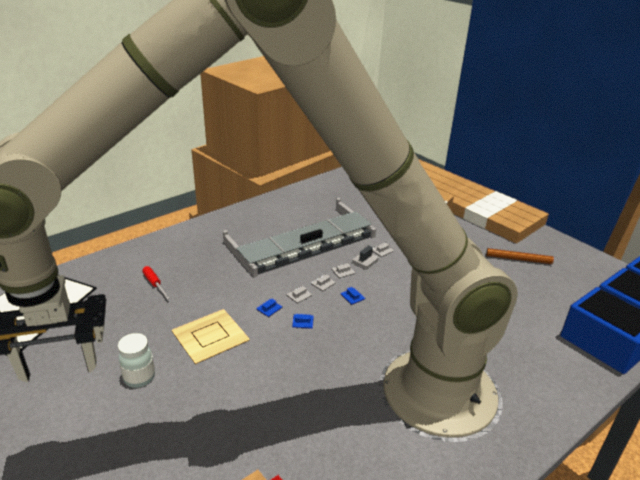

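The top view shows the mould at about (355,210) with its grip bar at (353,217) and the board at (194,270). Four pale cores sit at (293,275), (324,274), (354,271) and (414,270), and the weight with its dark grip at (385,273). The blue look-alikes are at (258,271), (270,307) and (333,308). Next I'll measure these.

```bash
python3 - <<'E'
from h import *
c=cam('top');f=c['frame']
z=f[130:330,150:450];cv2.imwrite('pics/z0.png',cv2.resize(z,(800,533),interpolation=cv2.INTER_CUBIC))
P=pts(c);hsv=cv2.cvtColor(f,cv2.COLOR_BGR2HSV)
def rep(name,m,zoff=None):
    n,l,s,ce=cv2.connectedComponentsWithStats(m.astype(np.uint8))
    for i in range(1,n):
        if s[i,4]<25: continue
        q=P[l==i];q2=q
        r=cv2.minAreaRect((q2[:,:2]*1000).astype(np.float32))
        print(name,ce[i].round(1),'n',s[i,4],'med',(np.median(q,0)*1000).round(1),'rect',np.round(r[0],1),np.round(r[1],1),round(r[2],1))
H=P[...,2];X=P[...,0]
roi=np.zeros(H.shape,bool);roi[130:330,150:450]=1
rep('board',roi&(hsv[...,0]>15)&(hsv[...,0]<35)&(hsv[...,1]>70)&(hsv[...,2]>90))
pale=roi&(hsv[...,1]<60)&(f.min(-1)>150)
rep('pale',pale)
rep('high',roi&(H>0.045))
rep('lowobj',roi&(H>0.004)&(H<0.03)&(hsv[...,0]>90)&(hsv[...,1]>150))
rep('mould',roi&(H>0.03)&(H<.045)&(X>.5))
rep('dark',roi&(f.max(-1)<50))
E
```

```text
board [194.1 270. ] n 2609 med [441.5 303.3   6.3] rect [419.4 169. ] [429.9 141.7] 80.4
pale [284.8 168.5] n 106 med [717.7  68.5  30.7] rect [716.7  68.8] [10.4 77.7] 83.0
pale [433.1 189.4] n 125 med [ 667.5 -327.9   30.9] rect [ 667.3 -330.7] [17.8 79.9] 82.6
pale [318.5 207.7] n 118 med [608.5 -21.5  35.7] rect [614.1 -22.1] [93.2 39. ] 17.8
pale [392.6 213.2] n 72 med [ 598.6 -219.6   38. ] rect [ 599.5 -219.6] [ 7.4 82.5] 82.7
pale [277.  217.5] n 32 med [583.2  85.8  29.7] rect [583.4  85.5] [ 9.9 20.9] 78.0
pale [354.8 225.4] n 36 med [ 567.5 -120.3   20.6] rect [ 567.4 -120.1] [40.3  5.3] 82.7
pale [407.3 233.2] n 43 med [ 550.  -261.3   19.7] rect [ 549.6 -260.3] [53.7  6. ] 82.6
pale [427.1 239.6] n 36 med [ 531.5 -311.    30. ] rect [ 532.3 -310.7] [17.5 18.5] 39.4
pale [414.1 269.7] n 306 med [ 452.6 -279.4    8.6] rect [ 403.3 -163.3] [ 57.6 314.4] 23.8
pale [353.3 271.8] n 321 med [ 444.4 -118.4    8.2] rect [385.9 -92.9] [ 55.8 181.9] 66.5
pale [384.6 272.9] n 282 med [ 438.  -201.8   14.8] rect [ 399.9 -123.4] [ 60.8 245.3] 29.2
pale [292.5 274.3] n 310 med [435.1  41.8   8.3] rect [382.1  22.7] [164.9  55.9] 19.4
pale [323.8 274.2] n 319 med [436.7 -41.4   7.5] rect [437.1 -41.4] [45.1 51. ] 6.9
high [353.7 217.4] n 186 med [ 581.7 -116.    59.6] rect [449.7 -91.3] [ 69.2 289.6] 79.6
high [383.5 272. ] n 33 med [ 442.7 -193.3   47. ] rect [ 383.7 -118.9] [ 14.9 224.7] 37.7
lowobj [257.5 272. ] n 241 med [439.  134.4   9.2] rect [439.6 134.2] [41.7 47.8] 12.3
lowobj [270.2 306.9] n 236 med [348.3  97.6   9.5] rect [349.1  97.8] [46.6 41.7] 49.1
lowobj [332.7 308.6] n 238 med [347.7 -66.4   9.4] rect [348.  -65.4] [40.5 47. ] 82.5
mould [354.3 207.4] n 4840 med [ 612.8 -117.5   36.5] rect [ 645.9 -124.5] [413.5 189.8] 81.4
mould [433.7 181.6] n 88 med [ 689.7 -328.9   33.3] rect [ 685.5 -329.3] [12.4 70. ] 83.1
dark [353.2 217.7] n 144 med [ 580.8 -113.8   59.7] rect [461.1 -61.5] [ 62.9 294.6] 66.3
```

View pics/z0.png

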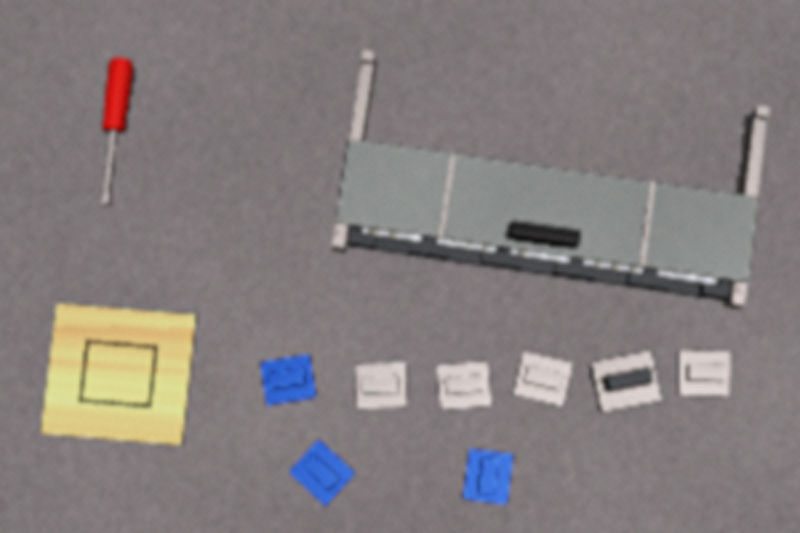

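```bash
cat >> h.py <<'E'
def rect(c,m,z,minarea=25):
    """contours of mask -> rays onto plane z -> minAreaRect; returns list (px centre, centre mm, long, short, yaw of short side in (-90,90])"""
    out=[]
    cs,_=cv2.findContours(m.astype(np.uint8),cv2.RETR_EXTERNAL,cv2.CHAIN_APPROX_NONE)
    for k in cs:
        if cv2.contourArea(k)<minarea: continue
        q=np.array([ray(c,u,v,z)[:2]*1000 for u,v in k[:,0]],np.float32)
        r=cv2.minAreaRect(q);b=cv2.boxPoints(r);e1=b[1]-b[0];e2=b[2]-b[1]
        s=e1 if np.linalg.norm(e1)<np.linalg.norm(e2) else e2
        y=(np.degrees(np.arctan2(s[1],s[0]))+90)%180-90
        out.append((k[:,0].mean(0).round(1),np.round(r[0],1),round(max(r[1]),1),round(min(r[1]),1),round(float(y),1)))
    return out
def roi(x0,x1,y0,y1,shape=(480,640)):
    m=np.zeros(shape,bool);m[y0:y1,x0:x1]=1;return m
def step(target,yaw):
    """move from measured pose to TCP target (m), tool y axis at world yaw (deg), tool down. prints rot(deg), shift(cm) in tool axes"""
    from scipy.spatial.transform import Rotation as R
    s=robot.observe();R0=R.from_quat(s['tcp_rot'])
    a=np.radians(yaw);best=None
    for a in(a,a+np.pi):
        y=np.array([np.cos(a),np.sin(a),0]);z=np.array([0,0,-1.]);M=np.stack([np.cross(y,z),y,z],1)
        rv=(R0.inv()*R.from_matrix(M)).as_rotvec(degrees=True)
        if best is None or np.linalg.norm(rv)<np.linalg.norm(best): best=rv
    d=R0.inv().apply(np.array(target)-s['position'])*100
    print('pos',s['position'].round(4),'F',s['contact_force'].round(1),'w',round(s['grip_width'],3),'t',round(s['time_s'],1),'| turn',best.round(1),'shift',d.round(2))
E
cat > meas.py <<'E'
from h import *
c=cam('top');f=c['frame'];P=pts(c);d=c['depth'];H=P[...,2];hsv=cv2.cvtColor(f,cv2.COLOR_BGR2HSV);R=roi(150,450,130,330)
print('cover');[print(*r) for r in rect(c,R&(d>0)&(H>.033)&(P[...,0]>.48),.036,300)]
print('handle');[print(*r) for r in rect(c,R&(f.max(-1)<60)&(P[...,0]>.5)&(H>.045)&(d>0),.060,60)]
print('board');[print(*r) for r in rect(c,R&(hsv[...,0]>15)&(hsv[...,0]<35)&(hsv[...,1]>70)&(hsv[...,2]>90),.006,500)]
print('outline');[print(*r) for r in rect(c,roi(170,218,250,292)&(f.max(-1)<110),.006,100)]
print('cores/weight');[print(*r) for r in rect(c,roi(270,440,255,290)&(f.min(-1)>140),.006,150)]
print('cores, by height');[print(*r) for r in rect(c,roi(270,440,255,290)&(H>.004)&(d>0),.006,150)]
print('fin (top)');[print(*r) for r in rect(c,roi(270,440,255,290)&(H>.0155)&(d>0),.02,25)]
print('weight grip');[print(*r) for r in rect(c,roi(370,400,255,290)&(H>.03)&(d>0),.044,25)]
E
python3 meas.py; python3 - <<'E'
from h import *
step((.581,-.116,.2),-7)
E
```

```text
cover
[353.1 207.1] [ 613.4 -119.5] 410.8 93.4 -7.0
handle
[353.3 217.7] [ 580.8 -114.3] 67.7 15.7 -7.2
board
[194.  270.2] [442.4 303.4] 141.3 130.9 -3.7
outline
cores/weight
[323.8 274.3] [437.7 -40.5] 53.6 47.6 6.9
[292.5 274.1] [436.4  41.8] 50.5 47.8 1.7
[384.8 272.8] [ 444.7 -203. ] 61.2 51.4 12.4
[353.3 271.7] [ 445.8 -119.2] 53.2 47.1 -12.2
[413.8 269.6] [ 454.8 -281.3] 51.2 45.3 1.1
cores, by height
[292.5 274.5] [433.9  41.8] 55.6 53.1 1.4
[323.7 274.1] [438.2 -39. ] 53.1 53.0 -89.1
[353.3 272.4] [ 444.3 -116.9] 57.0 52.7 -19.6
[413.9 269.6] [ 456.5 -280.3] 59.3 48.9 -6.5
[384.6 271.2] [ 445.1 -203.3] 70.6 58.8 17.1
fin (top)
[323.7 273.7] [436.8 -40.2] 34.1 15.8 1.1
[292.3 273.6] [436.5  41.2] 34.2 13.2 1.1
[353.4 271.2] [ 445.6 -118.7] 35.6 16.0 -13.0
[414.5 269.1] [ 454.7 -279.1] 34.4 15.8 1.1
[384.  271.9] [ 446.6 -198.9] 54.4 46.1 45.6
weight grip
[385.3 271.8] [ 443.8 -200.1] 44.7 16.2 12.4
pos [0.302  0.6588 0.2401] F [-0.3  0.  -1.1] w 1.005 t 0.2 | turn [-0.   0.  72.4] shift [-57.65 -58.81   4.07]
```

Call:
jog_arm --pt "0 0 72.4 -57.6 -58.8 4 0" --pt "0 0 72.4 -57.6 -58.8 4 0" --pt "0 0 72.4 -57.6 -58.8 4 0" --pt "0 0 72.4 -57.6 -58.8 4 0" --pt "0 0 72.4 -57.6 -58.8 4 0" --pt "0 0 72.4 -57.6 -58.8 4 0" --pt "0 0 72.4 -57.6 -58.8 4 0" --pt "0 0 72.4 -57.6 -58.8 4 0"

```text
time_s: 0.87
position: [0.415, 0.3439, 0.2245]
tcp_rot: [0.658, 0.753, 0.0, -0.0]
contact_force: [0.8, 0.1, -0.4]
grip_width: 0.512
```

```bash
python3 - <<'E'
from h import *
step((.581,-.1145,.2),-7)
E
```

```text
pos [0.415  0.3439 0.2245] F [ 0.8  0.1 -0.4] w 0.512 t 0.9 | turn [ 0.  -0.  14.7] shift [-47.66  10.27   2.44]
```

Call:
jog_arm --pt "0 0 14.7 -47.7 10.3 2.4 0" --pt "0 0 14.7 -47.7 10.3 2.4 0" --pt "0 0 14.7 -47.7 10.3 2.4 0" --pt "0 0 14.7 -47.7 10.3 2.4 0" --pt "0 0 14.7 -47.7 10.3 2.4 0" --pt "0 0 14.7 -47.7 10.3 2.4 0" --pt "0 0 14.7 -47.7 10.3 2.4 0" --pt "0 0 14.7 -47.7 10.3 2.4 0"

```text
time_s: 1.53
position: [0.5305, 0.0315, 0.2081]
tcp_rot: [0.747, 0.665, 0.0, 0.0]
contact_force: [-0.1, 1.0, -0.2]
grip_width: 0.504
```

```bash
python3 - <<'E'
from h import *
step((.581,-.1145,.12),-7)
E
```

```text
pos [0.5305 0.0315 0.2081] F [-0.1  1.  -0.2] w 0.504 t 1.5 | turn [ 0.  -0.   0.4] shift [-13.93   6.7    8.81]
```

Call:
jog_arm --pt "0 0 0.4 -13.9 6.7 8.8 0" --pt "0 0 0.4 -13.9 6.7 8.8 0" --pt "0 0 0.4 -13.9 6.7 8.8 0" --pt "0 0 0.4 -13.9 6.7 8.8 0" --pt "0 0 0.4 -13.9 6.7 8.8 0" --pt "0 0 0.4 -13.9 6.7 8.8 0" --pt "0 0 0.4 -13.9 6.7 8.8 0"

```text
time_s: 2.12
position: [0.5802, -0.1124, 0.1197]
tcp_rot: [0.749, 0.662, -0.0, -0.001]
contact_force: [-0.6, 1.6, 0.6]
grip_width: 0.5
```

```bash
python3 - <<'E'
from h import *
step((.581,-.1145,.065),-7.1)
E
```

```text
pos [ 0.5802 -0.1124  0.1197] F [-0.6  1.6  0.6] w 0.5 t 2.1 | turn [-0.1 -0.   0. ] shift [-0.2   0.11  5.47]
```

Call:
jog_arm --pt "0 0 0 -0.2 0.1 2.5 0" --pt "0 0 0 -0.2 0.1 5 0" --pt "0 0 0 -0.2 0.1 5.5 0" --pt "0 0 0 -0.2 0.1 5.5 -1" --pt "0 0 0 -0.2 0.1 5.5 -1" --pt "0 0 0 -0.2 0.1 5.5 -1" --pt "0 0 0 -0.2 0.1 5.5 -1" --pt "0 0 0 -0.2 0.1 5.5 -1" --squeeze 15

```text
time_s: 2.78
position: [0.5821, -0.1143, 0.0663]
tcp_rot: [0.749, 0.663, 0.001, 0.001]
contact_force: [2.1, 0.4, 0.2]
grip_width: 0.186
```

Call:
jog_arm --pt "0 0 0 0 1 0 -1" --pt "0 0 0 0 3 0 -1" --pt "0 0 0 0 5 0 -1" --pt "0 0 0 0 7 0 -1" --pt "0 0 0 0 9 0 -1" --pt "0 0 0 0 10.3 0 -1" --pt "0 0 0 0 10.9 0 -1" --pt "0 0 0 0 11.1 0 -1"

```text
time_s: 3.45
position: [0.6828, -0.1273, 0.0647]
tcp_rot: [0.749, 0.662, -0.006, -0.008]
contact_force: [-30.0, 3.9, 24.6]
grip_width: 0.392
```

Call:
jog_arm --pt "0 0 0 0 0 0 -1" --pt "0 0 0 0 0 0 -1"

```text
time_s: 3.62
position: [0.6815, -0.1271, 0.0646]
tcp_rot: [0.749, 0.662, -0.006, -0.008]
contact_force: [-29.9, 3.8, 22.9]
grip_width: 0.361
```

```bash
python3 - <<'E'
from h import *
c=cam('side','s1');cv2.imwrite('pics/s1.png',cv2.resize(c['frame'][170:320,180:420],(800,500)))
print(robot.observe()['grip_width'],robot.observe()['contact_force'])
E
```

```text
0.3582219597451268 [-29.14535019   3.79039093  21.49359459]
```

View pics/s1.png

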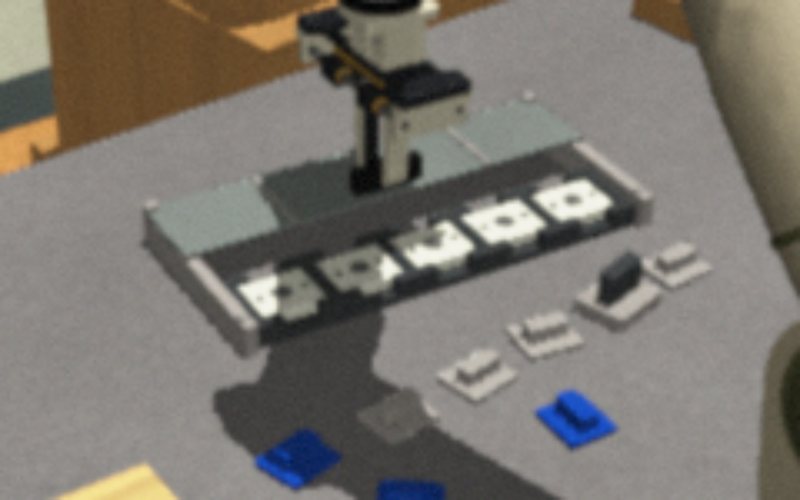

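The side view shows the cover mostly back and five white plates visible, with the gripper still at the grip bar. I'll retract a little, check, and finish the push.

Call:
jog_arm --pt "0 0 0 0 -0.6 0 0" --pt "0 0 0 0 -0.6 0 0" --pt "0 0 0 0 -0.6 -6 0" --pt "0 0 0 0 -0.6 -8 0" --pt "0 0 0 0 -0.6 -8 0" --pt "0 0 0 0 -0.6 -8 0"

```text
time_s: 4.17
position: [0.688, -0.1277, 0.1482]
tcp_rot: [0.749, 0.663, 0.002, 0.002]
contact_force: [-0.4, 0.4, -0.1]
grip_width: 0.501
```

```bash
python3 - <<'E'
from h import *
c=cam('top');P=pts(c);d=c['depth'];H=P[...,2]
f=c['frame'];cv2.imwrite('pics/t1.png',cv2.resize(f[130:300,250:460],(800,648))[:600])
step((.69,-.128,.065),-7.1)
E
```

```text
pos [ 0.6868 -0.1272  0.1463] F [ 0.3 -0.3 -0.9] w 0.5 t 4.2 | turn [ 0.2 -0.   0.1] shift [-0.04  0.31  8.14]
```

View pics/t1.png

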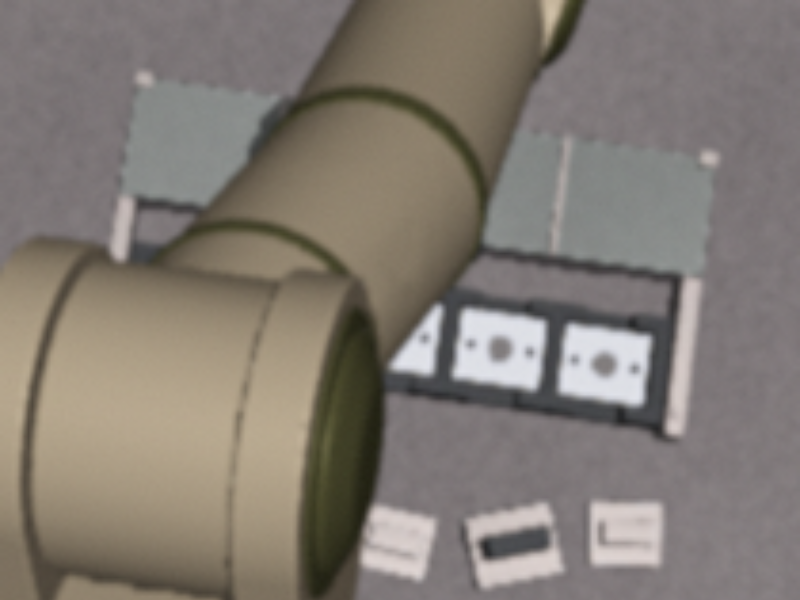

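Call:
jog_arm --pt "0 0 0 15 0 -8 0" --pt "0 0 0 24 0 -8 0" --pt "0 0 0 24 0 -8 0" --pt "0 0 0 24 0 -8 0" --pt "0 0 0 24 0 -8 0" --pt "0 0 0 24 0 -8 0" --pt "0 0 0 24 0 -8 0" --pt "0 0 0 24 0 -8 0"

```text
time_s: 4.88
position: [0.7149, 0.1157, 0.2241]
tcp_rot: [0.747, 0.665, 0.0, -0.001]
contact_force: [0.1, -0.9, -0.1]
grip_width: 0.498
```

```bash
cat > m2.py <<'E'
from h import *
c=cam('top');P=pts(c);d=c['depth'];H=P[...,2]
f=c['frame'];hsv=cv2.cvtColor(f,cv2.COLOR_BGR2HSV)
cv2.imwrite('pics/t2.png',cv2.resize(f[130:300,250:460],(700,567)))
print('handle');[print(*r) for r in rect(c,roi(250,460,130,300)&(f.max(-1)<60)&(H>.045)&(H<.07)&(d>0),.060,60)]
print('plates');[print(*r) for r in rect(c,roi(250,440,160,255)&(f.min(-1)>170)&(H<.027),.020,60)]
E
python3 m2.py
```

```text
handle
[357.8 184.6] [ 669.1 -125.6] 68.0 16.3 -7.3
plates
[408.2 225.2] [ 571.4 -263. ] 58.6 49.0 -7.4
[380.8 221.1] [ 581.1 -190.3] 58.9 48.7 -7.2
[353.4 217.1] [ 590.3 -116.8] 58.8 48.8 -7.2
[325.7 213.2] [599.6 -43.2] 58.6 48.8 -7.1
[297.8 209.2] [609.2  30.8] 58.8 49.1 -7.7
```

View pics/t2.png

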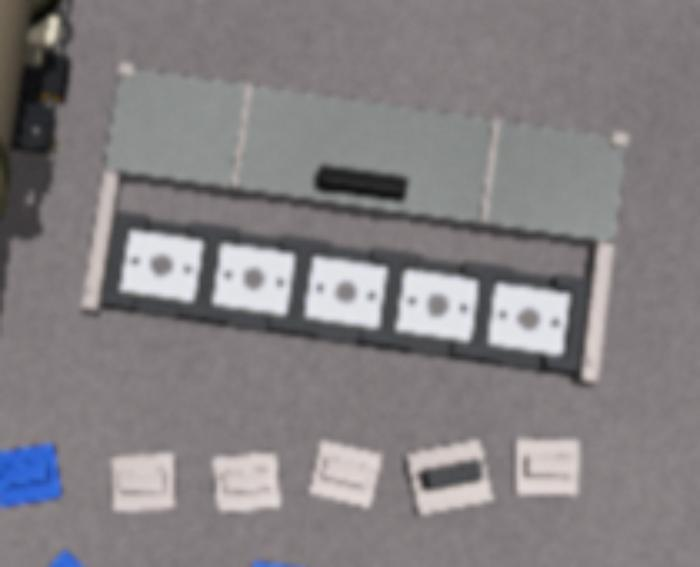

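The cover stands at only about 0.089 m: the bar moved 89 mm and the light grip gave way. I'll regrip harder and finish the slide. All five plates are visible, each reading about 59 x 49 mm.

```bash
python3 - <<'E'
from h import *
step((.669,-.1256,.12),-7.2)
E
```

```text
pos [0.7146 0.1123 0.2238] F [-0.4 -0.9  0.5] w 0.499 t 4.9 | turn [-0.1  0.   0.3] shift [-24.16  -1.67  10.4 ]
```

Call:
jog_arm --pt "0 0 0.3 -24.2 -1.7 7 0" --pt "0 0 0.3 -24.2 -1.7 7 0" --pt "0 0 0.3 -24.2 -1.7 9 0" --pt "0 0 0.3 -24.2 -1.7 10.4 0" --pt "0 0 0.3 -24.2 -1.7 10.4 0" --pt "0 0 0.3 -24.2 -1.7 10.4 0" --pt "0 0 0.3 -24.2 -1.7 10.4 0" --pt "0 0 0.3 -24.2 -1.7 10.4 0"

```text
time_s: 5.6
position: [0.6646, -0.1352, 0.1184]
tcp_rot: [0.754, 0.657, -0.003, -0.001]
contact_force: [-0.6, -0.1, 0.8]
grip_width: 0.5
```

```bash
python3 - <<'E'
from h import *
step((.669,-.1256,.064),-7.2)
E
```

```text
pos [ 0.6646 -0.1352  0.1184] F [-0.6 -0.1  0.8] w 0.5 t 5.6 | turn [-0.3  0.2 -0.7] shift [1.03 0.33 5.44]
```

Call:
jog_arm --pt "0 0 -0.7 1 0.3 2.5 0" --pt "0 0 -0.7 1 0.3 5 0" --pt "0 0 -0.7 1 0.3 5.4 0" --pt "0 0 -0.7 1 0.3 5.4 -1" --pt "0 0 -0.7 1 0.3 5.4 -1" --pt "0 0 -0.7 1 0.3 5.4 -1" --pt "0 0 -0.7 1 0.3 5.4 -1" --pt "0 0 -0.7 1 0.3 5.4 -1" --squeeze 50

```text
time_s: 6.27
position: [0.6733, -0.1178, 0.0683]
tcp_rot: [0.747, 0.665, 0.001, 0.001]
contact_force: [-0.0, -0.6, -0.7]
grip_width: 0.191
```

Call:
jog_arm --pt "0 0 0 0 0.5 0 -1" --pt "0 0 0 0 1 0 -1" --pt "0 0 0 0 1.5 0 -1" --pt "0 0 0 0 1.9 0 -1" --pt "0 0 0 0 2.2 0 -1" --pt "0 0 0 0 2.4 0 -1" --pt "0 0 0 0 2.4 0 -1" --pt "0 0 0 0 2.4 0 -1"

```text
time_s: 6.93
position: [0.6768, -0.1185, 0.0665]
tcp_rot: [0.747, 0.664, -0.012, -0.016]
contact_force: [-72.2, 10.7, 63.2]
grip_width: 0.225
```

Call:
jog_arm --pt "0 0 0 0 -1 0 -1" --pt "0 0 0 0 -2 0 -1" --pt "0 0 0 0 -2 0 -0.2" --pt "0 0 0 0 -2 0 -0.2" --pt "0 0 0 0 -2 -4 -0.2" --pt "0 0 0 0 -2 -8 -0.2" --pt "0 0 0 15 -2 -14 -0.2" --pt "0 0 0 24 -2 -14 -0.2"

```text
time_s: 7.6
position: [0.6894, -0.0423, 0.1763]
tcp_rot: [0.749, 0.663, 0.003, 0.004]
contact_force: [0.8, 0.7, -0.4]
grip_width: 0.401
```

Call:
jog_arm --pt "0 0 0 24 0 0 0" --pt "0 0 0 24 0 0 0" --pt "0 0 0 24 0 0 0" --pt "0 0 0 24 0 0 0"

```text
time_s: 7.93
position: [0.7071, 0.1291, 0.1728]
tcp_rot: [0.747, 0.665, 0.002, 0.001]
contact_force: [1.3, -0.1, -0.1]
grip_width: 0.497
```

```bash
python3 m2.py; python3 - <<'E'
from h import *
print(robot.observe()['position'])
c=cam('top');f=c['frame'];P=pts(c);H=P[...,2];d=c['depth'];hsv=cv2.cvtColor(f,cv2.COLOR_BGR2HSV)
o=np.array([590.3,-116.8]);a=np.radians(-7.2);ux=np.array([np.cos(a),np.sin(a)]);uy=np.array([-ux[1],ux[0]])
m=roi(250,460,130,300)&(H>.033)&(H<.045)&(d>0)
q=P[m][:,:2]*1000-o;x=q@ux;y=q@uy
for lo,hi in((-180,-100),(-100,-45),(45,100),(100,180)):
    s=x[(y>lo)&(y<hi)];print(lo,hi,np.percentile(s,[1,99]))
# whole-robot rear stops
m=roi(250,460,130,300)&(f.min(-1)>150)&(H>.025)&(H<.05)&(d>0)
q=P[m]*1000;x=(q[:,:2]-o)@ux;y=(q[:,:2]-o)@uy
for sg in(-1,1):
    k=(sg*y>190);print(sg,np.percentile(x[k],[1,99]),y[k].mean())
E
```

```text
handle
[357.9 184.7] [ 669.1 -124.9] 66.7 16.3 -6.2
plates
[408.2 225.2] [ 571.5 -263. ] 58.8 49.0 -7.8
[380.6 221.2] [ 581.3 -190.3] 58.9 49.1 -7.1
[353.4 217.1] [ 590.3 -116.8] 58.8 48.8 -7.2
[325.7 213.1] [599.6 -43.2] 58.6 48.8 -7.1
[298.  209.3] [609.2  30.8] 58.8 49.1 -7.7
[0.70725312 0.14159319 0.17195243]
-180 -100 [-135.00229159  152.13530555]
-100 -45 [-142.89171441  152.11466306]
45 100 [ 67.64044621 151.94562126]
100 180 [ 68.09616827 152.62218262]
-1 [-43.51119847 154.01742268] -199.4807319013336
1 [-41.69114339 154.32017124] 199.94988623285136
```

View pics/t2.png

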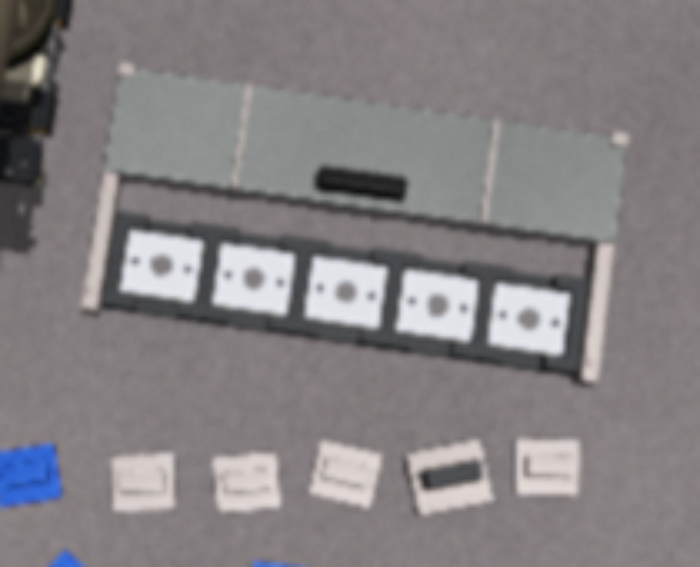

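Cover spans mould x = 68 to 152 mm, centred on 110, so it is fully back; it had started about 20 mm open. Now the outline.

```bash
python3 - <<'E'
from h import *
c=cam('top');f=c['frame']
cv2.imwrite('pics/b.png',cv2.resize(f[235:305,155:235],(800,600),interpolation=cv2.INTER_NEAREST)[:600])
g=f[...,2].astype(int)
for t in(130,150,170):
    [print(t,*r) for r in rect(c,roi(175,213,253,289)&(g<t),.006,100)]
E
```

```text
130 [202.6 268.7] [441.2 286.4] 95.0 61.3 -87.2
150 [202.3 268.7] [441.1 287.7] 95.0 64.0 -87.2
170 [194.7 273.5] [440.8 304. ] 99.3 93.2 1.1
```

View pics/b.png

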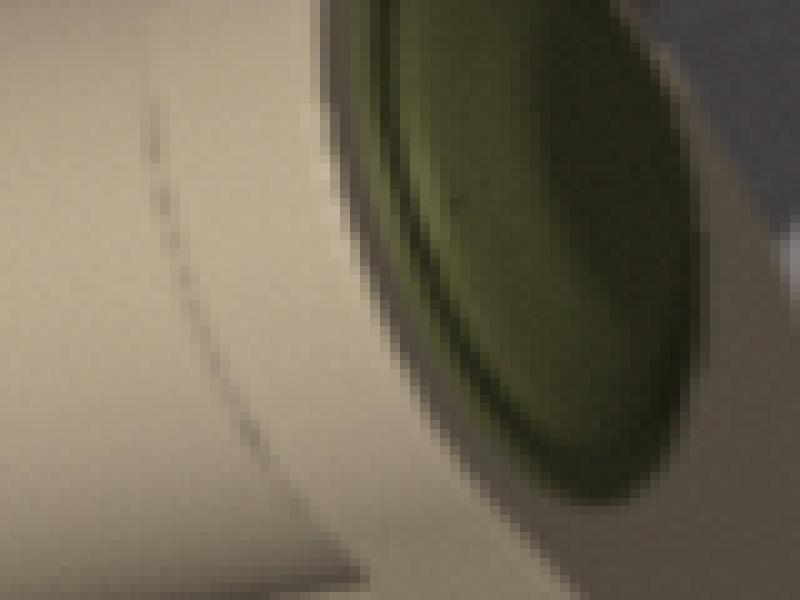

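That crop shows only the arm over the board, so I'll use the first saved frame instead.

```bash
python3 - <<'E'
from h import *
c=cam('top');c['frame']=f=cv2.imread('pics/top0.png')
cv2.imwrite('pics/b.png',cv2.resize(f[235:305,155:235],(800,600),interpolation=cv2.INTER_NEAREST)[:600])
g=f[...,2].astype(int)
for t in(130,150,170):
    [print(t,*r) for r in rect(c,roi(172,215,250,290)&(g<t),.006,100)]
step((.6092,.0308,.12),-7.2)
E
```

```text
170 [194.  269.9] [442.8 303.8] 73.4 63.3 -3.6
pos [0.7065 0.1289 0.1719] F [-0.9 -1.3  0.2] w 0.502 t 8.1 | turn [ 0.1 -0.   0.8] shift [-10.84  -8.59   5.16]
```

View pics/b.png

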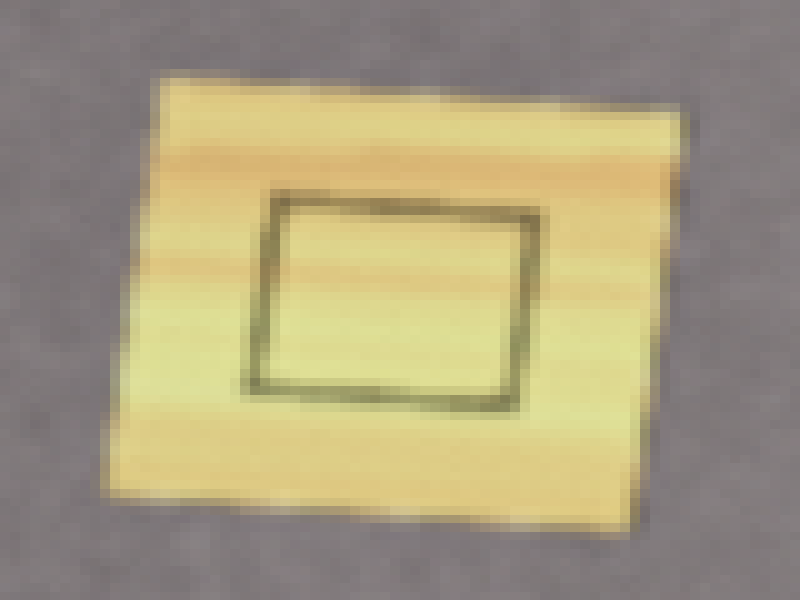

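Call:
jog_arm --pt "0 0 0.8 -10.8 -8.6 5.2 0.33" --pt "0 0 0.8 -10.8 -8.6 5.2 0.33" --pt "0 0 0.8 -10.8 -8.6 5.2 0.33" --pt "0 0 0.8 -10.8 -8.6 5.2 0.33" --pt "0 0 0.8 -10.8 -8.6 5.2 0.33" --pt "0 0 0.8 -10.8 -8.6 5.2 0.33" --pt "0 0 0.8 -10.8 -8.6 5.2 0.33" --pt "0 0 0.8 -10.8 -8.6 5.2 0.33" --squeeze 20

```text
time_s: 8.8
position: [0.6089, 0.0292, 0.1202]
tcp_rot: [0.751, 0.66, 0.001, 0.001]
contact_force: [-0.3, 0.3, 0.0]
grip_width: 0.667
```

```bash
python3 - <<'E'
from h import *
step((.6092,.0308,.032),-7.2)
E
```

```text
pos [0.6089 0.0292 0.1202] F [-0.3  0.3  0. ] w 0.667 t 8.8 | turn [ 0.1 -0.  -0.2] shift [ 0.16 -0.01  8.82]
```

Call:
jog_arm --pt "0 0 -0.2 0.1 0 4 0.33" --pt "0 0 -0.2 0.1 0 7 0.33" --pt "0 0 -0.2 0.1 0 8.4 0.33" --pt "0 0 -0.2 0.1 0 8.8 0.33" --pt "0 0 -0.2 0.1 0 8.8 0.1" --pt "0 0 -0.2 0.1 0 8.8 -0.2" --pt "0 0 -0.2 0.1 0 8.8 -1" --pt "0 0 -0.2 0.1 0 8.8 -1"

```text
time_s: 9.47
position: [0.608, 0.0303, 0.0319]
tcp_rot: [0.75, 0.661, 0.0, 0.0]
contact_force: [-0.1, -0.4, -1.2]
grip_width: 0.539
```

Call:
jog_arm --pt "0 0 0 0 0 0 -1" --pt "0 0 0 0 0 -1 -1" --pt "0 0 0 0 0 -4 -1" --pt "0 0 0 0 0 -8 -1" --pt "0 0 0 0 0 -9 -1" --pt "0 0 0 0 0 -9 -1"

```text
time_s: 9.97
position: [0.6089, 0.0299, 0.1254]
tcp_rot: [0.75, 0.661, 0.002, 0.002]
contact_force: [0.2, 0.5, -1.4]
grip_width: 0.537
```

```bash
python3 - <<'E'
from h import *
step((.4426,.3036,.06),-3.65)
E
```

```text
pos [0.6089 0.0299 0.1254] F [ 0.2  0.5 -1.4] w 0.537 t 10.0 | turn [ 0.3 -0.1 -3.6] shift [ 25.05 -19.98   6.47]
```

Call:
jog_arm --pt "0 0 -3.6 25 -20 3 -1" --pt "0 0 -3.6 25 -20 3 -1" --pt "0 0 -3.6 25 -20 3 -1" --pt "0 0 -3.6 25 -20 3 -1" --pt "0 0 -3.6 25 -20 3 -1" --pt "0 0 -3.6 25 -20 6 -1" --pt "0 0 -3.6 25 -20 6 -1" --pt "0 0 -3.6 25 -20 6 -1"

```text
time_s: 10.63
position: [0.438, 0.3048, 0.0603]
tcp_rot: [0.729, 0.685, -0.001, -0.0]
contact_force: [-0.3, -0.3, -0.4]
grip_width: 0.53
```

Call:
jog_arm --pt "0 0 0 0 0 0 -1" --pt "0 0 0 0 0 0 -1" --pt "0 0 0 0 0 0 -1"

```text
time_s: 10.88
position: [0.4402, 0.3023, 0.0611]
tcp_rot: [0.729, 0.684, -0.001, 0.0]
contact_force: [0.4, -0.6, -0.6]
grip_width: 0.534
```

```bash
python3 - <<'E'
from h import *
step((.4426,.3036,.0307),-3.65)
E
```

```text
pos [0.4402 0.3023 0.0611] F [ 0.4 -0.6 -0.6] w 0.534 t 10.9 | turn [-0.   0.1  0. ] shift [0.15 0.23 3.04]
```

Call:
jog_arm --pt "0 0 0 0.15 0.2 1.5 -1" --pt "0 0 0 0.15 0.2 2.7 -1" --pt "0 0 0 0.15 0.2 3 -1" --pt "0 0 0 0.15 0.2 3 -1"

```text
time_s: 11.22
position: [0.4433, 0.3027, 0.0314]
tcp_rot: [0.73, 0.683, -0.0, 0.0]
contact_force: [-0.2, -0.5, -1.3]
grip_width: 0.539
```

```bash
python3 - <<'E'
from h import *
step((.4426,.3036,.0307),-3.65)
E
```

```text
pos [0.4433 0.3027 0.0314] F [-0.2 -0.5 -1.3] w 0.539 t 11.2 | turn [-0.   0.1 -0.1] shift [ 0.08 -0.07  0.07]
```

Lower 1 mm, release, lift, and start back toward the next plate.

Call:
jog_arm --pt "0 0 0 0.1 0 0.1 -1" --pt "0 0 0 0.1 0 0.1 -1" --pt "0 0 0 0.1 0 0.1 0.2" --pt "0 0 0 0.1 0 0.1 0.3" --pt "0 0 0 0.1 0 0.1 0.33" --pt "0 0 0 0.1 0 -4 0.33" --pt "0 0 0 0.1 0 -8 0.33" --pt "0 0 0 0.1 0 -8 0.33"

```text
time_s: 11.88
position: [0.4445, 0.3064, 0.1168]
tcp_rot: [0.729, 0.684, 0.003, 0.0]
contact_force: [1.3, 0.5, -0.5]
grip_width: 0.665
```

```bash
python3 - <<'E'
from h import *
step((.5996,-.0432,.12),-7.2)
c=cam('side','p1');cv2.imwrite('pics/p1.png',cv2.resize(c['frame'][200:400,100:400],(750,500)))
E
```

```text
pos [0.4445 0.3064 0.1168] F [ 1.3  0.5 -0.5] w 0.665 t 11.9 | turn [ 0.3 -0.3  3.5] shift [-33.89  17.71  -0.39]
```

View pics/p1.png

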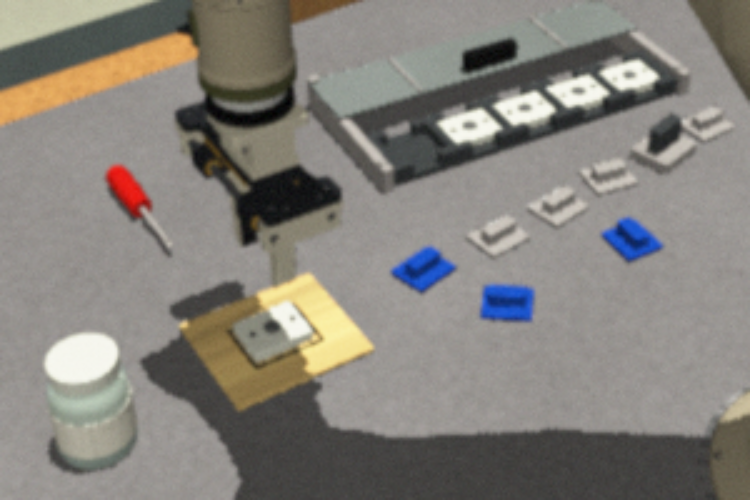

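The first plate lies inside the outline, at about (275,330) in this crop. On to plate 2.

Call:
jog_arm --pt "0 0 3.5 -33.9 17.7 0 0.33" --pt "0 0 3.5 -33.9 17.7 0 0.33" --pt "0 0 3.5 -33.9 17.7 0 0.33" --pt "0 0 3.5 -33.9 17.7 0 0.33" --pt "0 0 3.5 -33.9 17.7 0 0.33" --pt "0 0 3.5 -33.9 17.7 0 0.33" --pt "0 0 3.5 -33.9 17.7 0 0.33" --pt "0 0 3.5 -33.9 17.7 0 0.33"

```text
time_s: 12.6
position: [0.5779, -0.0011, 0.1109]
tcp_rot: [0.75, 0.662, -0.0, -0.0]
contact_force: [0.1, 0.6, -0.8]
grip_width: 0.663
```

```bash
python3 - <<'E'
from h import *
step((.5996,-.0432,.09),-7.2)
E
```

```text
pos [ 0.5779 -0.0011  0.1109] F [ 0.1  0.6 -0.8] w 0.663 t 12.6 | turn [-0.  -0.   0.1] shift [-3.91  2.68  2.09]
```

Call:
jog_arm --pt "0 0 0 -3.6 2.5 2 0.33" --pt "0 0 0 -3.6 2.5 2 0.33" --pt "0 0 0 -3.6 2.5 2 0.33" --pt "0 0 0 -3.6 2.5 2 0.33" --pt "0 0 0 -3.6 2.5 2 0.33"

```text
time_s: 13.02
position: [0.5974, -0.0362, 0.0913]
tcp_rot: [0.749, 0.663, -0.0, -0.001]
contact_force: [-0.2, 0.5, 0.1]
grip_width: 0.664
```

```bash
python3 - <<'E'
from h import *
step((.5996,-.0432,.032),-7.2)
E
```

```text
pos [ 0.5974 -0.0362  0.0913] F [-0.2  0.5  0.1] w 0.664 t 13.0 | turn [-0.1 -0.   0.2] shift [-0.67  0.32  5.93]
```

Call:
jog_arm --pt "0 0 0.1 -0.7 0.3 2 0.33" --pt "0 0 0.1 -0.7 0.3 4.5 0.33" --pt "0 0 0.1 -0.7 0.3 5.7 0.33" --pt "0 0 0.1 -0.7 0.3 5.9 0.33" --pt "0 0 0.1 -0.7 0.3 5.9 0.1" --pt "0 0 0.1 -0.7 0.3 5.9 -0.2" --pt "0 0 0.1 -0.7 0.3 5.9 -1" --pt "0 0 0.1 -0.7 0.3 5.9 -1"

```text
time_s: 13.68
position: [0.6007, -0.0451, 0.0336]
tcp_rot: [0.75, 0.661, 0.001, 0.0]
contact_force: [-0.9, 0.4, -1.2]
grip_width: 0.534
```

Call:
jog_arm --pt "0 0 0 0 0 0 -1" --pt "0 0 0 0 0 -1 -1" --pt "0 0 0 0 0 -4 -1" --pt "0 0 0 0 0 -8 -1" --pt "0 0 0 0 0 -9 -1" --pt "0 0 0 0 0 -9 -1" --pt "0 0 0 0 0 -9 -1"

```text
time_s: 14.27
position: [0.6005, -0.0451, 0.1235]
tcp_rot: [0.75, 0.661, 0.001, 0.001]
contact_force: [-0.4, -0.1, -1.5]
grip_width: 0.537
```

```bash
python3 - <<'E'
from h import *
step((.4426,.3036,.08),-3.65)
E
```

```text
pos [ 0.6005 -0.0451  0.1235] F [-0.4 -0.1 -1.5] w 0.537 t 14.3 | turn [ 0.1 -0.  -3.6] shift [ 32.62 -20.05   4.33]
```

Call:
jog_arm --pt "0 0 -3.6 32.6 -20 2 -1" --pt "0 0 -3.6 32.6 -20 2 -1" --pt "0 0 -3.6 32.6 -20 2 -1" --pt "0 0 -3.6 32.6 -20 2 -1" --pt "0 0 -3.6 32.6 -20 2 -1" --pt "0 0 -3.6 32.6 -20 2 -1" --pt "0 0 -3.6 32.6 -20 4.3 -1" --pt "0 0 -3.6 32.6 -20 4.3 -1"

```text
time_s: 14.93
position: [0.4623, 0.2576, 0.0898]
tcp_rot: [0.729, 0.684, -0.001, -0.0]
contact_force: [1.5, 0.7, -1.3]
grip_width: 0.533
```

```bash
python3 - <<'E'
from h import *
step((.4426,.3017,.07),-3.65)
E
```

```text
pos [0.4623 0.2576 0.0898] F [ 1.5  0.7 -1.3] w 0.533 t 14.9 | turn [-0.1  0.1  0. ] shift [ 4.28 -2.25  1.98]
```

Call:
jog_arm --pt "0 0 0 4.1 -2.2 1.9 -1" --pt "0 0 0 4.1 -2.2 1.9 -1" --pt "0 0 0 4.1 -2.2 1.9 -1" --pt "0 0 0 4.1 -2.2 1.9 -1" --pt "0 0 0 4.1 -2.2 1.9 -1" --pt "0 0 0 4.1 -2.2 1.9 -1"

```text
time_s: 15.43
position: [0.4457, 0.2966, 0.0724]
tcp_rot: [0.73, 0.683, -0.0, 0.0]
contact_force: [-0.2, -0.6, -1.0]
grip_width: 0.537
```

```bash
python3 - <<'E'
from h import *
step((.4426,.3017,.0443),-3.65)
E
```

```text
pos [0.4457 0.2966 0.0724] F [-0.2 -0.6 -1. ] w 0.537 t 15.4 | turn [ 0.   0.  -0.1] shift [ 0.49 -0.34  2.81]
```

Call:
jog_arm --pt "0 0 0 0.5 -0.3 1 -1" --pt "0 0 0 0.5 -0.3 2 -1" --pt "0 0 0 0.5 -0.3 2.6 -1" --pt "0 0 0 0.5 -0.3 2.8 -1" --pt "0 0 0 0.5 -0.3 2.8 -1"

```text
time_s: 15.85
position: [0.4418, 0.3032, 0.0436]
tcp_rot: [0.729, 0.684, -0.001, -0.0]
contact_force: [0.3, 0.1, -0.4]
grip_width: 0.535
```

```bash
python3 - <<'E'
from h import *
step((.4426,.3017,.0443),-3.65)
E
```

```text
pos [0.4418 0.3032 0.0436] F [ 0.3  0.1 -0.4] w 0.535 t 15.8 | turn [-0.1  0.  -0. ] shift [-0.14  0.09 -0.07]
```

Call:
jog_arm --pt "0 0 0 -0.1 0.1 0 -1" --pt "0 0 0 -0.1 0.1 0 -1" --pt "0 0 0 -0.1 0.1 0 0.2" --pt "0 0 0 -0.1 0.1 0 0.3" --pt "0 0 0 -0.1 0.1 0 0.33" --pt "0 0 0 -0.1 0.1 -4 0.33" --pt "0 0 0 -0.1 0.1 -8 0.33" --pt "0 0 0 -0.1 0.1 -8 0.33"

```text
time_s: 16.52
position: [0.445, 0.3036, 0.1293]
tcp_rot: [0.729, 0.684, 0.003, 0.0]
contact_force: [0.5, 1.0, -0.7]
grip_width: 0.667
```

```bash
python3 - <<'E'
from h import *
step((.5903,-.1168,.12),-7.2)
E
```

```text
pos [0.445  0.3036 0.1293] F [ 0.5  1.  -0.7] w 0.667 t 16.5 | turn [ 0.3 -0.3  3.5] shift [-41.03  17.18   0.83]
```

Call:
jog_arm --pt "0 0 3.5 -41 17.2 0.8 0.33" --pt "0 0 3.5 -41 17.2 0.8 0.33" --pt "0 0 3.5 -41 17.2 0.8 0.33" --pt "0 0 3.5 -41 17.2 0.8 0.33" --pt "0 0 3.5 -41 17.2 0.8 0.33" --pt "0 0 3.5 -41 17.2 0.8 0.33" --pt "0 0 3.5 -41 17.2 0.8 0.33" --pt "0 0 3.5 -41 17.2 0.8 0.33"

```text
time_s: 17.18
position: [0.5525, -0.0141, 0.1183]
tcp_rot: [0.75, 0.662, 0.0, 0.0]
contact_force: [0.9, 0.0, -0.5]
grip_width: 0.664
```

```bash
python3 - <<'E'
from h import *
step((.5903,-.1168,.09),-7.2)
E
```

```text
pos [ 0.5525 -0.0141  0.1183] F [ 0.9  0.  -0.5] w 0.664 t 17.2 | turn [ 0.  -0.   0.1] shift [-9.72  5.02  2.83]
```

Call:
jog_arm --pt "0 0 0.1 -9.4 4.9 2.8 0.33" --pt "0 0 0.1 -9.4 4.9 2.8 0.33" --pt "0 0 0.1 -9.4 4.9 2.8 0.33" --pt "0 0 0.1 -9.4 4.9 2.8 0.33" --pt "0 0 0.1 -9.4 4.9 2.8 0.33" --pt "0 0 0.1 -9.4 4.9 2.8 0.33" --pt "0 0 0.1 -9.4 4.9 2.8 0.33"

```text
time_s: 17.77
position: [0.5889, -0.1097, 0.0904]
tcp_rot: [0.75, 0.662, 0.0, -0.0]
contact_force: [0.7, -0.5, 0.9]
grip_width: 0.662
```

```bash
python3 - <<'E'
from h import *
step((.5903,-.1168,.032),-7.2)
E
```

```text
pos [ 0.5889 -0.1097  0.0904] F [ 0.7 -0.5  0.9] w 0.662 t 17.8 | turn [-0.  -0.   0.1] shift [-0.7   0.23  5.83]
```

Call:
jog_arm --pt "0 0 0.1 -0.6 0.2 2 0.33" --pt "0 0 0.1 -0.6 0.2 4.5 0.33" --pt "0 0 0.1 -0.6 0.2 5.7 0.33" --pt "0 0 0.1 -0.6 0.2 5.9 0.33" --pt "0 0 0.1 -0.6 0.2 5.9 0.1" --pt "0 0 0.1 -0.6 0.2 5.9 -0.2" --pt "0 0 0.1 -0.6 0.2 5.9 -1" --pt "0 0 0.1 -0.6 0.2 5.9 -1"

```text
time_s: 18.43
position: [0.5904, -0.1172, 0.0315]
tcp_rot: [0.751, 0.661, 0.0, 0.0]
contact_force: [-0.2, 0.1, -1.1]
grip_width: 0.539
```

Call:
jog_arm --pt "0 0 0 0 0 0 -1" --pt "0 0 0 0 0 -1 -1" --pt "0 0 0 0 0 -4 -1" --pt "0 0 0 0 0 -8 -1" --pt "0 0 0 0 0 -9 -1" --pt "0 0 0 0 0 -9 -1" --pt "0 0 0 0 0 -9 -1"

```text
time_s: 19.02
position: [0.5906, -0.1175, 0.122]
tcp_rot: [0.751, 0.661, 0.001, 0.001]
contact_force: [0.3, 0.4, -0.7]
grip_width: 0.536
```

```bash
python3 - <<'E'
from h import *
step((.4426,.3036,.09),-3.65)
E
```

```text
pos [ 0.5906 -0.1175  0.122 ] F [ 0.3  0.4 -0.7] w 0.536 t 19.0 | turn [ 0.1 -0.  -3.7] shift [ 39.89 -20.04   3.17]
```

Call:
jog_arm --pt "0 0 -3.7 39.9 -20 1.5 -1" --pt "0 0 -3.7 39.9 -20 1.5 -1" --pt "0 0 -3.7 39.9 -20 1.5 -1" --pt "0 0 -3.7 39.9 -20 1.5 -1" --pt "0 0 -3.7 39.9 -20 1.5 -1" --pt "0 0 -3.7 39.9 -20 1.5 -1" --pt "0 0 -3.7 39.9 -20 3 -1" --pt "0 0 -3.7 39.9 -20 3 -1"

```text
time_s: 19.68
position: [0.4787, 0.1976, 0.1023]
tcp_rot: [0.729, 0.684, -0.001, -0.0]
contact_force: [0.2, 0.6, -0.9]
grip_width: 0.538
```

```bash
python3 - <<'E'
from h import *
step((.4426,.3032,.082),-3.65)
E
```

```text
pos [0.4787 0.1976 0.1023] F [ 0.2  0.6 -0.9] w 0.538 t 19.7 | turn [-0.1  0.1  0. ] shift [10.31 -4.27  2.02]
```

Call:
jog_arm --pt "0 0 0 10.2 -4.2 2 -1" --pt "0 0 0 10.2 -4.2 2 -1" --pt "0 0 0 10.2 -4.2 2 -1" --pt "0 0 0 10.2 -4.2 2 -1" --pt "0 0 0 10.2 -4.2 2 -1" --pt "0 0 0 10.2 -4.2 2 -1" --pt "0 0 0 10.2 -4.2 2 -1" --pt "0 0 0 10.2 -4.2 2 -1"

```text
time_s: 20.35
position: [0.4455, 0.299, 0.0836]
tcp_rot: [0.73, 0.683, -0.0, 0.0]
contact_force: [-1.1, -0.7, -0.4]
grip_width: 0.537
```

```bash
python3 - <<'E'
from h import *
step((.4426,.3032,.0543),-3.65)
E
```

```text
pos [0.4455 0.299  0.0836] F [-1.1 -0.7 -0.4] w 0.537 t 20.4 | turn [ 0.   0.  -0.1] shift [ 0.4  -0.32  2.93]
```

Call:
jog_arm --pt "0 0 0 0.4 -0.3 1 -1" --pt "0 0 0 0.4 -0.3 2 -1" --pt "0 0 0 0.4 -0.3 2.7 -1" --pt "0 0 0 0.4 -0.3 2.9 -1" --pt "0 0 0 0.4 -0.3 2.9 -1" --pt "0 0 0 0.4 -0.3 2.9 -1"

```text
time_s: 20.85
position: [0.4422, 0.3045, 0.0542]
tcp_rot: [0.729, 0.684, -0.0, -0.0]
contact_force: [-0.4, -0.3, -1.5]
grip_width: 0.535
```

```bash
python3 - <<'E'
from h import *
step((.4426,.3032,.0543),-3.65)
E
```

```text
pos [0.4422 0.3045 0.0542] F [-0.4 -0.3 -1.5] w 0.535 t 20.9 | turn [-0.  0.  0.] shift [-0.13  0.05 -0.01]
```

Call:
jog_arm --pt "0 0 0 -0.1 0 0 -1" --pt "0 0 0 -0.1 0 0 -1" --pt "0 0 0 -0.1 0 0 0.2" --pt "0 0 0 -0.1 0 0 0.3" --pt "0 0 0 -0.1 0 0 0.33" --pt "0 0 0 -0.1 0 -4 0.33" --pt "0 0 0 -0.1 0 -7 0.33" --pt "0 0 0 -0.1 0 -7 0.33"

```text
time_s: 21.52
position: [0.4439, 0.3047, 0.1289]
tcp_rot: [0.729, 0.684, 0.003, 0.0]
contact_force: [1.2, 0.4, 0.0]
grip_width: 0.666
```

```bash
python3 - <<'E'
from h import *
step((.5812,-.1903,.12),-7.2)
c=cam('side','p3');cv2.imwrite('pics/p3.png',cv2.resize(c['frame'][200:400,100:400],(750,500)))
E
```

```text
pos [0.4439 0.3047 0.1289] F [1.2 0.4 0. ] w 0.666 t 21.5 | turn [ 0.2 -0.2  3.6] shift [-48.53  16.85   0.77]
```

View pics/p3.png

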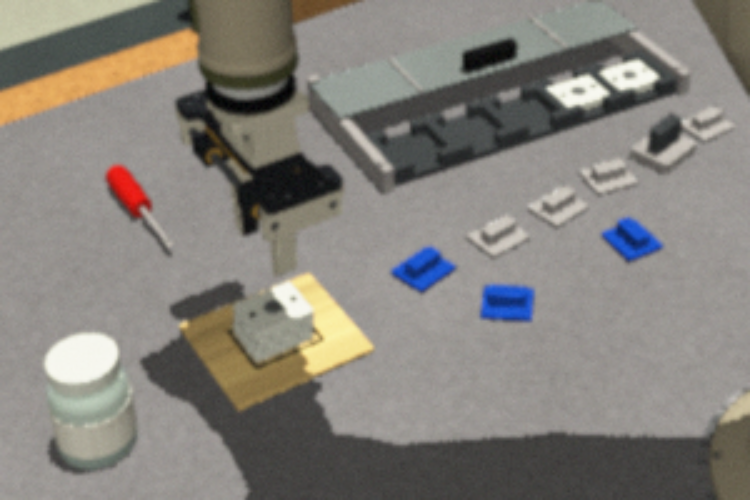

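The side view shows three plates stacked and aligned at about (275,320), with two left in the mould. On to plate 4.

Call:
jog_arm --pt "0 0 3.6 -48.5 16.8 0.8 0.33" --pt "0 0 3.6 -48.5 16.8 0.8 0.33" --pt "0 0 3.6 -48.5 16.8 0.8 0.33" --pt "0 0 3.6 -48.5 16.8 0.8 0.33" --pt "0 0 3.6 -48.5 16.8 0.8 0.33" --pt "0 0 3.6 -48.5 16.8 0.8 0.33" --pt "0 0 3.6 -48.5 16.8 0.8 0.33" --pt "0 0 3.6 -48.5 16.8 0.8 0.33"

```text
time_s: 22.23
position: [0.531, -0.0192, 0.1188]
tcp_rot: [0.75, 0.661, -0.0, -0.0]
contact_force: [1.0, 0.3, -0.0]
grip_width: 0.669
```

```bash
python3 - <<'E'
from h import *
step((.5812,-.1903,.09),-7.2)
E
```

```text
pos [ 0.531  -0.0192  0.1188] F [ 1.   0.3 -0. ] w 0.669 t 22.2 | turn [-0. -0. -0.] shift [-16.35   7.13   2.87]
```

Call:
jog_arm --pt "0 0 0 -16.3 7.1 2.8 0.33" --pt "0 0 0 -16.3 7.1 2.8 0.33" --pt "0 0 0 -16.3 7.1 2.8 0.33" --pt "0 0 0 -16.3 7.1 2.8 0.33" --pt "0 0 0 -16.3 7.1 2.8 0.33" --pt "0 0 0 -16.3 7.1 2.8 0.33" --pt "0 0 0 -16.3 7.1 2.8 0.33" --pt "0 0 0 -16.3 7.1 2.8 0.33"

```text
time_s: 22.9
position: [0.5805, -0.1861, 0.0909]
tcp_rot: [0.75, 0.662, 0.0, -0.001]
contact_force: [0.1, 1.3, 0.1]
grip_width: 0.666
```

```bash
python3 - <<'E'
from h import *
step((.5812,-.1903,.032),-7.2)
E
```

```text
pos [ 0.5805 -0.1861  0.0909] F [0.1 1.3 0.1] w 0.666 t 22.9 | turn [-0.1 -0.1  0.1] shift [-0.41  0.13  5.89]
```

Call:
jog_arm --pt "0 0 0.1 -0.3 0.1 2 0.33" --pt "0 0 0.1 -0.3 0.1 4.5 0.33" --pt "0 0 0.1 -0.3 0.1 5.7 0.33" --pt "0 0 0.1 -0.3 0.1 5.9 0.33" --pt "0 0 0.1 -0.3 0.1 5.9 0.1" --pt "0 0 0.1 -0.3 0.1 5.9 -0.2" --pt "0 0 0.1 -0.3 0.1 5.9 -1" --pt "0 0 0.1 -0.3 0.1 5.9 -1"

```text
time_s: 23.57
position: [0.5821, -0.191, 0.0334]
tcp_rot: [0.751, 0.661, 0.0, 0.001]
contact_force: [0.7, 0.3, -0.9]
grip_width: 0.532
```

Call:
jog_arm --pt "0 0 0 0 0 0 -1" --pt "0 0 0 0 0 -1 -1" --pt "0 0 0 0 0 -4 -1" --pt "0 0 0 0 0 -8 -1" --pt "0 0 0 0 0 -9 -1" --pt "0 0 0 0 0 -9 -1" --pt "0 0 0 0 0 -9 -1"

```text
time_s: 24.15
position: [0.5819, -0.1909, 0.1234]
tcp_rot: [0.751, 0.661, 0.001, 0.001]
contact_force: [0.5, 0.4, -1.0]
grip_width: 0.532
```

```bash
python3 - <<'E'
from h import *
step((.4426,.3036,.1),-3.65)
E
```

```text
pos [ 0.5819 -0.1909  0.1234] F [ 0.5  0.4 -1. ] w 0.532 t 24.1 | turn [ 0.1  0.  -3.7] shift [ 47.27 -20.11   2.3 ]
```

Call:
jog_arm --pt "0 0 -3.7 47.3 -20.1 1.5 -1" --pt "0 0 -3.7 47.3 -20.1 1.5 -1" --pt "0 0 -3.7 47.3 -20.1 1.5 -1" --pt "0 0 -3.7 47.3 -20.1 1.5 -1" --pt "0 0 -3.7 47.3 -20.1 1.5 -1" --pt "0 0 -3.7 47.3 -20.1 1.5 -1" --pt "0 0 -3.7 47.3 -20.1 1.5 -1" --pt "0 0 -3.7 47.3 -20.1 1.5 -1"

```text
time_s: 24.82
position: [0.4898, 0.1311, 0.1114]
tcp_rot: [0.729, 0.684, -0.001, -0.0]
contact_force: [0.9, 0.3, -1.1]
grip_width: 0.53
```

```bash
python3 - <<'E'
from h import *
step((.4426,.303,.096),-3.65)
E
```

```text
pos [0.4898 0.1311 0.1114] F [ 0.9  0.3 -1.1] w 0.53 t 24.8 | turn [-0.1  0.1  0. ] shift [16.86 -5.79  1.53]
```

Call:
jog_arm --pt "0 0 0 16.8 -5.7 1.5 -1" --pt "0 0 0 16.8 -5.7 1.5 -1" --pt "0 0 0 16.8 -5.7 1.5 -1" --pt "0 0 0 16.8 -5.7 1.5 -1" --pt "0 0 0 16.8 -5.7 1.5 -1" --pt "0 0 0 16.8 -5.7 1.5 -1" --pt "0 0 0 16.8 -5.7 1.5 -1" --pt "0 0 0 16.8 -5.7 1.5 -1"

```text
time_s: 25.48
position: [0.4452, 0.2993, 0.0971]
tcp_rot: [0.73, 0.684, -0.001, 0.0]
contact_force: [-0.2, -0.4, -1.0]
grip_width: 0.536
```

```bash
python3 - <<'E'
from h import *
step((.4426,.303,.0681),-3.65)
E
```

```text
pos [0.4452 0.2993 0.0971] F [-0.2 -0.4 -1. ] w 0.536 t 25.5 | turn [-0.   0.1 -0. ] shift [ 0.36 -0.28  2.9 ]
```

Call:
jog_arm --pt "0 0 0 0.3 -0.3 1 -1" --pt "0 0 0 0.3 -0.3 2 -1" --pt "0 0 0 0.3 -0.3 2.7 -1" --pt "0 0 0 0.3 -0.3 2.9 -1" --pt "0 0 0 0.3 -0.3 2.9 -1" --pt "0 0 0 0.3 -0.3 2.9 -1"

```text
time_s: 25.98
position: [0.4426, 0.3036, 0.0684]
tcp_rot: [0.729, 0.684, -0.0, 0.0]
contact_force: [-0.1, 1.0, -0.8]
grip_width: 0.53
```

```bash
python3 - <<'E'
from h import *
step((.4426,.303,.0681),-3.65)
E
```

```text
pos [0.4426 0.3036 0.0684] F [-0.1  1.  -0.8] w 0.53 t 26.0 | turn [-0.  0. -0.] shift [-0.06  0.01  0.03]
```

Call:
jog_arm --pt "0 0 0 -0.1 0 0 -1" --pt "0 0 0 -0.1 0 0 -1" --pt "0 0 0 -0.1 0 0 0.2" --pt "0 0 0 -0.1 0 0 0.3" --pt "0 0 0 -0.1 0 0 0.33" --pt "0 0 0 -0.1 0 -3 0.33" --pt "0 0 0 -0.1 0 -6 0.33" --pt "0 0 0 -0.1 0 -6 0.33"

```text
time_s: 26.65
position: [0.4441, 0.304, 0.1327]
tcp_rot: [0.729, 0.684, 0.003, 0.0]
contact_force: [0.5, 0.2, -0.2]
grip_width: 0.666
```

```bash
python3 - <<'E'
from h import *
step((.5715,-.263,.12),-7.2)
E
```

```text
pos [0.4441 0.304  0.1327] F [ 0.5  0.2 -0.2] w 0.666 t 26.6 | turn [ 0.2 -0.2  3.5] shift [-55.77  16.33   1.13]
```

Call:
jog_arm --pt "0 0 3.5 -55.8 16.3 1.1 0.33" --pt "0 0 3.5 -55.8 16.3 1.1 0.33" --pt "0 0 3.5 -55.8 16.3 1.1 0.33" --pt "0 0 3.5 -55.8 16.3 1.1 0.33" --pt "0 0 3.5 -55.8 16.3 1.1 0.33" --pt "0 0 3.5 -55.8 16.3 1.1 0.33" --pt "0 0 3.5 -55.8 16.3 1.1 0.33" --pt "0 0 3.5 -55.8 16.3 1.1 0.33"

```text
time_s: 27.32
position: [0.5156, -0.0239, 0.1224]
tcp_rot: [0.75, 0.662, 0.0, 0.0]
contact_force: [0.5, 0.8, -0.0]
grip_width: 0.666
```

```bash
python3 - <<'E'
from h import *
step((.5715,-.263,.09),-7.2)
E
```

```text
pos [ 0.5156 -0.0239  0.1224] F [ 0.5  0.8 -0. ] w 0.666 t 27.3 | turn [ 0.  -0.   0.1] shift [-23.03   8.5    3.24]
```

Call:
jog_arm --pt "0 0 0.1 -23.2 8.5 3.2 0.33" --pt "0 0 0.1 -23.2 8.5 3.2 0.33" --pt "0 0 0.1 -23.2 8.5 3.2 0.33" --pt "0 0 0.1 -23.2 8.5 3.2 0.33" --pt "0 0 0.1 -23.2 8.5 3.2 0.33" --pt "0 0 0.1 -23.2 8.5 3.2 0.33" --pt "0 0 0.1 -23.2 8.5 3.2 0.33" --pt "0 0 0.1 -23.2 8.5 3.2 0.33"

```text
time_s: 27.98
position: [0.5704, -0.2657, 0.0898]
tcp_rot: [0.752, 0.66, -0.0, 0.0]
contact_force: [-1.3, 1.2, -0.8]
grip_width: 0.666
```

```bash
python3 - <<'E'
from h import *
step((.5715,-.263,.032),-7.2)
E
```

```text
pos [ 0.5704 -0.2657  0.0898] F [-1.3  1.2 -0.8] w 0.666 t 28.0 | turn [-0.   0.1 -0.3] shift [0.29 0.07 5.78]
```

Call:
jog_arm --pt "0 0 -0.2 0.3 0 2 0.33" --pt "0 0 -0.2 0.3 0 4.5 0.33" --pt "0 0 -0.2 0.3 0 5.6 0.33" --pt "0 0 -0.2 0.3 0 5.8 0.33" --pt "0 0 -0.2 0.3 0 5.8 0.1" --pt "0 0 -0.2 0.3 0 5.8 -0.2" --pt "0 0 -0.2 0.3 0 5.8 -1" --pt "0 0 -0.2 0.3 0 5.8 -1"

```text
time_s: 28.65
position: [0.5718, -0.2599, 0.0335]
tcp_rot: [0.749, 0.663, 0.0, 0.001]
contact_force: [1.0, 0.5, -0.4]
grip_width: 0.535
```

Call:
jog_arm --pt "0 0 0 0 0 0 -1" --pt "0 0 0 0 0 -1 -1" --pt "0 0 0 0 0 -4 -1" --pt "0 0 0 0 0 -8 -1" --pt "0 0 0 0 0 -9 -1" --pt "0 0 0 0 0 -9 -1" --pt "0 0 0 0 0 -9 -1"

```text
time_s: 29.23
position: [0.5716, -0.2596, 0.1233]
tcp_rot: [0.749, 0.663, 0.001, 0.001]
contact_force: [0.3, 0.7, -0.9]
grip_width: 0.534
```

```bash
python3 - <<'E'
from h import *
step((.4426,.3036,.11),-3.65)
E
```

```text
pos [ 0.5716 -0.2596  0.1233] F [ 0.3  0.7 -0.9] w 0.534 t 29.2 | turn [ 0.1  0.  -3.4] shift [ 54.33 -19.68   1.29]
```

Call:
jog_arm --pt "0 0 -3.4 54.3 -19.7 1 -1" --pt "0 0 -3.4 54.3 -19.7 1 -1" --pt "0 0 -3.4 54.3 -19.7 1 -1" --pt "0 0 -3.4 54.3 -19.7 1 -1" --pt "0 0 -3.4 54.3 -19.7 1 -1" --pt "0 0 -3.4 54.3 -19.7 1 -1" --pt "0 0 -3.4 54.3 -19.7 1 -1" --pt "0 0 -3.4 54.3 -19.7 1 -1"

```text
time_s: 29.9
position: [0.4951, 0.0666, 0.1154]
tcp_rot: [0.729, 0.684, -0.001, -0.001]
contact_force: [0.4, 0.2, -0.2]
grip_width: 0.537
```

```bash
python3 - <<'E'
from h import *
step((.4426,.307,.108),-3.65)
E
```

```text
pos [0.4951 0.0666 0.1154] F [ 0.4  0.2 -0.2] w 0.537 t 29.9 | turn [-0.1  0.1  0. ] shift [23.66 -6.77  0.73]
```

Call:
jog_arm --pt "0 0 0 23.7 -6.8 0.7 -1" --pt "0 0 0 23.7 -6.8 0.7 -1" --pt "0 0 0 23.7 -6.8 0.7 -1" --pt "0 0 0 23.7 -6.8 0.7 -1" --pt "0 0 0 23.7 -6.8 0.7 -1" --pt "0 0 0 23.7 -6.8 0.7 -1" --pt "0 0 0 23.7 -6.8 0.7 -1" --pt "0 0 0 23.7 -6.8 0.7 -1"

```text
time_s: 30.57
position: [0.442, 0.308, 0.108]
tcp_rot: [0.727, 0.686, -0.001, -0.0]
contact_force: [0.1, -0.8, -1.4]
grip_width: 0.533
```

```bash
python3 - <<'E'
from h import *
step((.4426,.307,.0802),-3.65)
E
```

```text
pos [0.442 0.308 0.108] F [ 0.1 -0.8 -1.4] w 0.533 t 30.6 | turn [-0.1  0.1  0.3] shift [-0.1   0.07  2.78]
```

Call:
jog_arm --pt "0 0 0.2 0 0 1 -1" --pt "0 0 0.2 0 0 2 -1" --pt "0 0 0.2 0 0 2.6 -1" --pt "0 0 0.2 0 0 2.8 -1" --pt "0 0 0.2 0 0 2.8 -1" --pt "0 0 0.2 0 0 2.8 -1"

```text
time_s: 31.07
position: [0.4443, 0.3051, 0.0815]
tcp_rot: [0.731, 0.683, -0.0, 0.0]
contact_force: [-0.5, 0.2, -0.2]
grip_width: 0.533
```

```bash
python3 - <<'E'
from h import *
step((.4426,.307,.0802),-3.65)
E
```

```text
pos [0.4443 0.3051 0.0815] F [-0.5  0.2 -0.2] w 0.533 t 31.1 | turn [-0.   0.  -0.3] shift [ 0.18 -0.19  0.13]
```

Call:
jog_arm --pt "0 0 -0.2 0.2 -0.2 0.1 -1" --pt "0 0 -0.2 0.2 -0.2 0.1 -1" --pt "0 0 -0.2 0.2 -0.2 0.1 0.2" --pt "0 0 -0.2 0.2 -0.2 0.1 0.3" --pt "0 0 -0.2 0.2 -0.2 0.1 0.33" --pt "0 0 -0.2 0.2 -0.2 -3 0.33" --pt "0 0 -0.2 0.2 -0.2 -8 0.33" --pt "0 0 -0.2 -30 0 -8 0.33"

```text
time_s: 31.73
position: [0.4413, 0.2758, 0.1589]
tcp_rot: [0.725, 0.689, 0.005, -0.001]
contact_force: [2.1, 0.9, -0.6]
grip_width: 0.663
```

Call:
jog_arm --pt "0 0 0 -30 0 0 0" --pt "0 0 0 -30 0 0 0" --pt "0 0 0 -30 0 0 0" --pt "0 0 0 -30 0 0 0" --pt "0 0 0 -30 0 0 0" --pt "0 0 0 -30 0 0 0" --pt "0 0 0 -30 0 0 0" --pt "0 0 0 -30 0 0 0"

```text
time_s: 32.4
position: [0.4197, -0.0392, 0.155]
tcp_rot: [0.732, 0.681, -0.0, 0.001]
contact_force: [-0.2, -1.0, -0.5]
grip_width: 0.5
```

```bash
python3 - <<'E'
from h import *
c=cam('top');f=c['frame'];P=pts(c);H=P[...,2];d=c['depth']
cv2.imwrite('pics/t5.png',cv2.resize(f[225:325,150:450],(800,267)))
s=cam('side');cv2.imwrite('pics/s5.png',cv2.resize(s['frame'][280:370,160:260],(660,594),interpolation=cv2.INTER_CUBIC))
[print(*r) for r in rect(c,roi(165,230,230,300)&(d>0)&(H>.055),.066,60)]
print(robot.observe()['position'], np.median(H[roi(165,230,230,300)&(d>0)&(H>.055)]))
E
python3 meas.py | sed -n '/cores\/w/,$p'
```

```text
[188.9 267.8] [441.9 302.5] 64.1 50.3 -3.6
[ 0.42045969 -0.03530425  0.15481289] 0.0662112518659161
cores/weight
[357.6 272.9] [ 443.6 -130.1] 46.5 31.4 77.1
[384.7 272.9] [ 444.6 -202.9] 61.2 51.9 11.7
[414.  269.7] [ 454.8 -281.5] 51.4 45.3 1.1
cores, by height
[414.4 269.8] [ 452.1 -280. ] 52.6 50.5 1.1
[385.2 273. ] [ 443.3 -199.5] 70.3 62.7 12.9
[320.  272.4] [443.3 -25.9] 238.2 90.4 1.1
fin (top)
[414.3 269.1] [ 454.7 -279. ] 34.5 15.8 1.1
[382.5 272.6] [ 444.2 -199.5] 58.3 48.9 12.8
[318.4 272.5] [441.9 -22. ] 228.0 89.5 1.1
weight grip
[385.3 271.8] [ 443.8 -200.1] 44.7 16.2 12.4
```

View pics/s5.png

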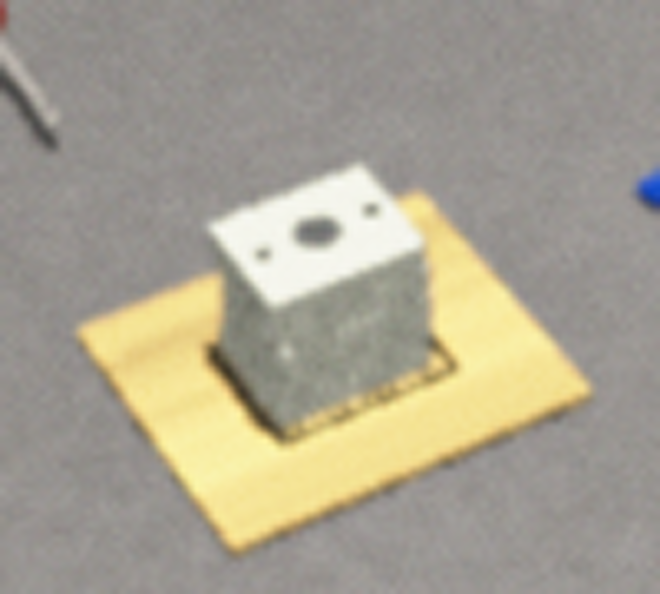

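View pics/t5.png

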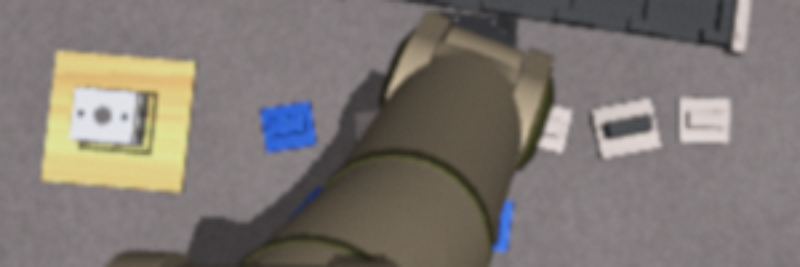

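The side view shows five neat plates on the board, with the top face measured at 66.2 mm (66 expected). Top centre is about (442,303) with yaw -3.6, matching the outline. Cores next, starting with the far-right one.

```bash
python3 - <<'E'
from h import *
step((.4548,-.280,.10),1.1)
E
```

```text
pos [ 0.4207 -0.0335  0.1547] F [ 0.1  1.2 -0.3] w 0.5 t 32.5 | turn [ 0.  -0.  -4.9] shift [-24.38   5.02   5.46]
```

Call:
jog_arm --pt "0 0 -4.9 -24.4 5 3 0" --pt "0 0 -4.9 -24.4 5 3 0" --pt "0 0 -4.9 -24.4 5 3 0" --pt "0 0 -4.9 -24.4 5 3 0" --pt "0 0 -4.9 -24.4 5 5 0" --pt "0 0 -4.9 -24.4 5 5.4 0" --pt "0 0 -4.9 -24.4 5 5.4 0" --pt "0 0 -4.9 -24.4 5 5.4 0" --squeeze 30

```text
time_s: 33.22
position: [0.4558, -0.2803, 0.0992]
tcp_rot: [0.7, 0.714, -0.0, -0.0]
contact_force: [0.6, -0.8, 0.1]
grip_width: 0.5
```

```bash
cat > m3.py <<'E'
from h import *
c=cam('top');f=c['frame'];P=pts(c);H=P[...,2];d=c['depth']
cv2.imwrite('pics/t6.png',cv2.resize(f[185:315,230:450],(800,473)))
R=roi(230,440,245,320)
print('slab');[print(*r) for r in rect(c,R&(f.min(-1)>140),.006,100)]
print('fin');[print(*r) for r in rect(c,R&(H>.0155)&(H<.03)&(d>0),.02,25)]
E
python3 m3.py
python3 - <<'E'
from h import *
step((.4548,-.280,.031),1.1)
E
```

```text
slab
[414.1 298.8] [ 374.4 -286.3] 147.5 88.9 -25.8
[323.9 271.2] [443.4 -38.9] 53.1 37.2 1.1
[292.1 273.8] [436.5  41.9] 50.5 47.9 1.4
[380.4 281. ] [ 421.8 -190.4] 101.7 45.8 63.7
fin
[332.7 308.1] [348.5 -65.7] 35.9 15.8 83.7
[269.7 306.7] [348.7  98.1] 35.2 14.6 -43.3
[323.7 273.7] [436.8 -40.2] 34.1 15.8 1.1
[292.1 273.7] [435.4  41.2] 34.1 15.8 1.6
[256.9 271.5] [440.2 134.4] 36.3 16.1 10.6
[353.2 270.8] [ 445.6 -118.7] 35.6 16.0 -13.0
pos [ 0.4556 -0.2782  0.0997] F [ 0.1 -0.2 -0.7] w 0.497 t 33.3 | turn [-0.1 -0.1  0.2] shift [-0.18 -0.08  6.87]
```

View pics/t6.png

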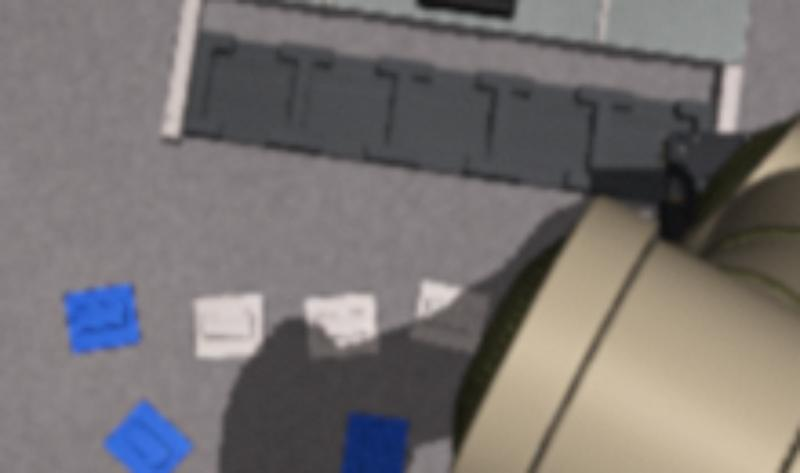

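The other three cores haven't moved, at (228,325), (340,322) and (440,310) in this crop. Grasping the fourth.

Call:
jog_arm --pt "0 0 0.2 -0.1 0 3 0" --pt "0 0 0.2 -0.1 0 5.5 0" --pt "0 0 0.2 -0.1 0 6.6 0" --pt "0 0 0.2 -0.1 0 6.9 0" --pt "0 0 0.2 -0.1 0 6.9 0" --pt "0 0 0.2 -0.1 0 6.9 -1" --pt "0 0 0.2 -0.1 0 6.9 -1" --pt "0 0 0.2 -0.1 0 6.9 -1"

```text
time_s: 33.93
position: [0.4558, -0.2806, 0.0326]
tcp_rot: [0.7, 0.714, 0.0, 0.001]
contact_force: [0.3, -0.5, 0.5]
grip_width: 0.332
```

Call:
jog_arm --pt "0 0 0 0 0 0 -1" --pt "0 0 0 0 0 -1 -1" --pt "0 0 0 0 0 -4 -1" --pt "0 0 0 0 0 -6 -1" --pt "0 0 0 0 0 -7 -1" --pt "0 0 0 0 0 -7 -1"

```text
time_s: 34.43
position: [0.4562, -0.2812, 0.104]
tcp_rot: [0.7, 0.714, 0.001, 0.002]
contact_force: [0.4, -0.5, -0.6]
grip_width: -0.001
```

```bash
python3 - <<'E'
from h import *
step((.5718,-.2636,.09),-7.2)
E
```

```text
pos [ 0.4562 -0.2812  0.104 ] F [ 0.4 -0.5 -0.6] w -0.001 t 34.4 | turn [0.2 0.1 8.3] shift [ 1.54 11.59  1.45]
```

The fingers hadn't finished closing before the lift. Checking where the core is now.

```bash
python3 - <<'E'
from h import *
s=cam('side');cv2.imwrite('pics/s7.png',cv2.resize(s['frame'][200:320,280:440],(800,600),interpolation=cv2.INTER_CUBIC))
E
```

```text
(no output)
```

View pics/s7.png

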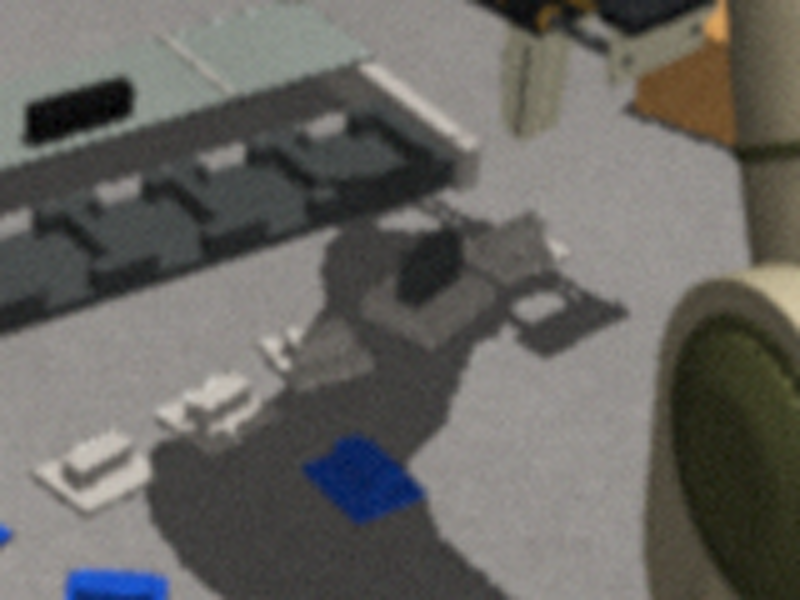

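The side view shows core D still on the bench in shadow, around (510,250) in the crop, near the weight. I'll locate it by side depth.

```bash
python3 - <<'E'
from h import *
s=cam('side');P=pts(s)*1000;d=s['depth']
X,Y,Z=P[...,0],P[...,1],P[...,2]
m=(d>0)&(X>390)&(X<520)&(Y<-210)&(Y>-360)
for lo,hi,n in((3.5,10,'slab'),(13,30,'fin')):
    k=m&(Z>lo)&(Z<hi);l=cv2.connectedComponentsWithStats(k.astype(np.uint8))
    for i in range(1,l[0]):
        if l[2][i,4]>15:
            q=P[l[1]==i];print(n,l[2][i,4],l[3][i].round(),q.mean(0).round(1),q.min(0).round(),q.max(0).round(),cv2.minAreaRect(q[:,:2].astype(np.float32)))
E
```

```text
slab 79 [383. 251.] [ 445.2 -274.4    6.4] [ 430. -309.    4.] [ 474. -249.   10.] ((445.7994689941406, -274.54620361328125), (58.6882209777832, 41.00473403930664), 47.457977294921875)
fin 60 [383. 246.] [ 452.  -276.6   17.9] [ 443. -299.   13.] [ 464. -257.   24.] ((453.3782043457031, -278.15234375), (20.104103088378906, 42.127967834472656), 1.3094124794006348)
fin 16 [371. 255.] [ 438.6 -218.2   19.7] [ 434. -227.   13.] [ 444. -210.   28.] ((438.41522216796875, -218.82501220703125), (7.990234851837158, 18.370067596435547), 11.114361763000488)
```

Call:
jog_arm --pt "0 0 0.1 0.2 -0.2 0 -0.2" --pt "0 0 0.1 0.2 -0.2 0 -0.2" --pt "0 0 0.1 0.2 -0.2 2 -0.2" --pt "0 0 0.1 0.2 -0.2 4 -0.2" --pt "0 0 0.1 0.2 -0.2 6 -0.2" --pt "0 0 0.1 0.2 -0.2 7 -0.2" --pt "0 0 0.1 0.2 -0.2 7.3 -0.2" --pt "0 0 0.1 0.2 -0.2 7.3 -0.2"

```text
time_s: 35.2
position: [0.4512, -0.278, 0.0284]
tcp_rot: [0.701, 0.713, -0.0, -0.002]
contact_force: [-4.9, 1.7, 7.4]
grip_width: 0.398
```

Call:
jog_arm --pt "0 0 0 0 0 0 -1" --pt "0 0 0 0 0 0 -1" --pt "0 0 0 0 0 0 -1" --pt "0 0 0 0 0 0 -1" --pt "0 0 0 0 0 0 -1" --pt "0 0 0 0 0 0 -1"

```text
time_s: 35.7
position: [0.4533, -0.2788, 0.0284]
tcp_rot: [0.701, 0.713, -0.0, 0.0]
contact_force: [0.4, -0.1, -0.3]
grip_width: 0.173
```

Gripped: the opening matches the 16 mm fin. Lift and carry.

Call:
jog_arm --pt "0 0 0 0 0 -1 -1" --pt "0 0 0 0 0 -4 -1" --pt "0 0 0 0 0 -6 -1" --pt "0 0 0 0 0 -7 -1" --pt "0 0 0 0 0 -7 -1"

```text
time_s: 36.12
position: [0.4538, -0.279, 0.1006]
tcp_rot: [0.701, 0.713, 0.0, 0.001]
contact_force: [-0.2, -0.6, -1.1]
grip_width: 0.169
```

```bash
python3 - <<'E'
from h import *
step((.5718,-.2636,.08),-7.2)
E
```

```text
pos [ 0.4538 -0.279   0.1006] F [-0.2 -0.6 -1.1] w 0.169 t 36.1 | turn [0.2 0.1 8.2] shift [ 1.34 11.82  2.1 ]
```

Call:
jog_arm --pt "0 0 8.2 1.3 11.8 0 -1" --pt "0 0 8.2 1.3 11.8 0 -1" --pt "0 0 8.2 1.3 11.8 0 -1" --pt "0 0 8.2 1.3 11.8 2 -1" --pt "0 0 8.2 1.3 11.8 2 -1" --pt "0 0 8.2 1.3 11.8 2 -1" --pt "0 0 8.2 1.3 11.8 2 -1" --pt "0 0 8.2 1.3 11.8 2 -1"

```text
time_s: 36.78
position: [0.5698, -0.2643, 0.0788]
tcp_rot: [0.751, 0.661, -0.0, -0.0]
contact_force: [-1.0, -0.2, -1.1]
grip_width: 0.173
```

```bash
python3 - <<'E'
from h import *
step((.5718,-.2636,.0372),-7.2)
E
```

```text
pos [ 0.5698 -0.2643  0.0788] F [-1.  -0.2 -1.1] w 0.173 t 36.8 | turn [-0.   0.  -0.1] shift [0.1  0.2  4.16]
```

Call:
jog_arm --pt "0 0 0 0.1 0.2 1.5 -1" --pt "0 0 0 0.1 0.2 3 -1" --pt "0 0 0 0.1 0.2 3.9 -1" --pt "0 0 0 0.1 0.2 4.1 -1" --pt "0 0 0 0.1 0.2 4.1 -1"

```text
time_s: 37.2
position: [0.5724, -0.2629, 0.0369]
tcp_rot: [0.75, 0.661, -0.0, -0.001]
contact_force: [-0.0, -0.0, -1.5]
grip_width: 0.174
```

Call:
jog_arm --pt "0 0 0 0 0 0.05 -1" --pt "0 0 0 0 0 0.05 -0.2" --pt "0 0 0 0 0 0.05 -0.2" --pt "0 0 0 0 0 0.05 -0.2" --pt "0 0 0 0 0 -3 -0.2" --pt "0 0 0 0 0 -6 -0.2" --pt "0 0 0 0 0 -7 -0.2"

```text
time_s: 37.78
position: [0.5742, -0.2638, 0.111]
tcp_rot: [0.75, 0.661, 0.001, 0.002]
contact_force: [0.6, 0.4, -0.4]
grip_width: 0.398
```

```bash
python3 - <<'E'
from h import *
step((.4456,-.1188,.08),-12.7)
s=cam('side');cv2.imwrite('pics/s8.png',cv2.resize(s['frame'][190:310,230:430],(800,480),interpolation=cv2.INTER_CUBIC))
E
```

```text
pos [ 0.5742 -0.2638  0.111 ] F [ 0.6  0.4 -0.4] w 0.398 t 37.8 | turn [0.2 0.1 5.5] shift [ 12.77 -14.6    3.02]
```

View pics/s8.png

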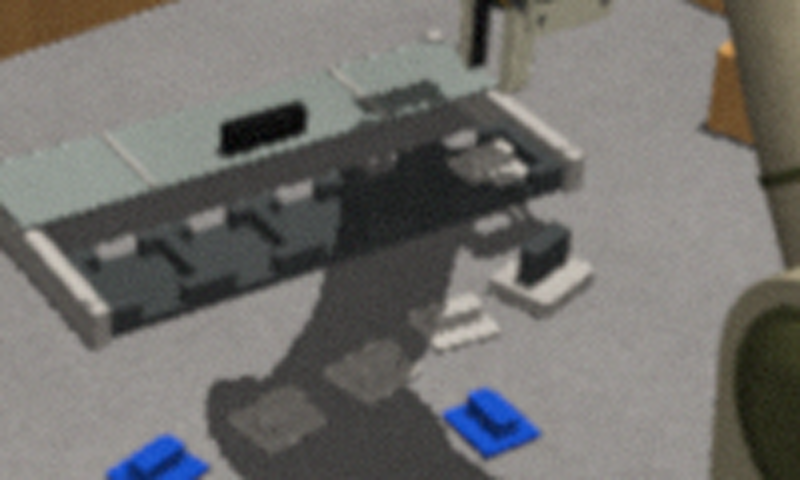

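The core sits in the end cavity at about (490,160) in the crop. Next is core C, so I'll confirm its position from the side depth.

```bash
cat > sc.py <<'E'
from h import *
s=cam('side');P=pts(s)*1000;d=s['depth'];f=s['frame']
blue=(f[...,0].astype(int)-f[...,2]>50)
X,Y,Z=P[...,0],P[...,1],P[...,2]
m=(d>0)&(X>370)&(X<525)&(Y<110)&(Y>-360)&~blue
k=m&(Z>11.5)&(Z<60);l=cv2.connectedComponentsWithStats(k.astype(np.uint8))
for i in range(1,l[0]):
    if l[2][i,4]>20:
        q=P[l[1]==i];r=cv2.minAreaRect(q[:,:2].astype(np.float32));print('fin n',l[2][i,4],'px',l[3][i].round(),'zmax',q[:,2].max().round(),np.round(r[0],1),np.round(r[1],1),round(r[2],1))
E
python3 sc.py
```

```text
fin n 251 px [365. 256.] zmax 47.0 [ 442.4 -199.5] [51.5 61.7] 17.2
fin n 74 px [343. 267.] zmax 24.0 [ 443.6 -117.6] [37.8 24.3] 75.3
fin n 75 px [323. 279.] zmax 23.0 [435.9 -39.4] [18.2 39.3] 11.8
fin n 83 px [299. 291.] zmax 22.0 [435.7  42.8] [19.4 38.8] 1.9
```

Call:
jog_arm --pt "0 0 5.5 0 -10 0 -0.2" --pt "0 0 5.5 12.8 -14.6 0 -0.2" --pt "0 0 5.5 12.8 -14.6 0 -0.2" --pt "0 0 5.5 12.8 -14.6 2 -0.2" --pt "0 0 5.5 12.8 -14.6 3 -0.2" --pt "0 0 5.5 12.8 -14.6 3 -0.2" --pt "0 0 5.5 12.8 -14.6 3 -0.2" --pt "0 0 5.5 12.8 -14.6 3 -0.2"

```text
time_s: 38.55
position: [0.4445, -0.1178, 0.0769]
tcp_rot: [0.781, 0.625, -0.0, -0.0]
contact_force: [1.3, -0.3, -0.0]
grip_width: 0.396
```

```bash
python3 - <<'E'
from h import *
step((.4456,-.1188,.0305),-12.7)
E
```

```text
pos [ 0.4445 -0.1178  0.0769] F [ 1.3 -0.3 -0. ] w 0.396 t 38.5 | turn [-0.  0.  0.] shift [-0.07  0.14  4.64]
```

Call:
jog_arm --pt "0 0 0 -0.1 0.1 2 -0.2" --pt "0 0 0 -0.1 0.1 3.8 -0.2" --pt "0 0 0 -0.1 0.1 4.5 -0.2" --pt "0 0 0 -0.1 0.1 4.6 -0.2" --pt "0 0 0 -0.1 0.1 4.6 -0.6" --pt "0 0 0 -0.1 0.1 4.6 -1" --pt "0 0 0 -0.1 0.1 4.6 -1" --pt "0 0 0 -0.1 0.1 4.6 -1"

```text
time_s: 39.22
position: [0.4454, -0.1189, 0.0322]
tcp_rot: [0.781, 0.624, 0.0, 0.001]
contact_force: [0.5, -1.1, 2.2]
grip_width: 0.168
```

Call:
jog_arm --pt "0 0 0 0 0 0 -1" --pt "0 0 0 0 0 0 -1"

```text
time_s: 39.38
position: [0.4455, -0.1188, 0.0322]
tcp_rot: [0.781, 0.624, 0.0, 0.001]
contact_force: [-0.8, -0.9, 7.3]
grip_width: 0.169
```

Call:
jog_arm --pt "0 0 0 0 0 -1 -1" --pt "0 0 0 0 0 -4 -1" --pt "0 0 0 0 0 -6 -1" --pt "0 0 0 0 0 -7 -1" --pt "0 0 0 0 0 -7 -1"

```text
time_s: 39.8
position: [0.4458, -0.1186, 0.1035]
tcp_rot: [0.781, 0.625, 0.001, 0.001]
contact_force: [0.5, 0.5, -1.1]
grip_width: 0.171
```

```bash
python3 - <<'E'
from h import *
step((.581,-.1902,.08),-7.2)
E
```

```text
pos [ 0.4458 -0.1186  0.1035] F [ 0.5  0.5 -1.1] w 0.171 t 39.8 | turn [ 0.2 -0.  -5.5] shift [-4.01 14.75  2.39]
```

Call:
jog_arm --pt "0 0 -5.5 -4 14.7 0 -1" --pt "0 0 -5.5 -4 14.7 0 -1" --pt "0 0 -5.5 -4 14.7 0 -1" --pt "0 0 -5.5 -4 14.7 1 -1" --pt "0 0 -5.5 -4 14.7 2.4 -1" --pt "0 0 -5.5 -4 14.7 2.4 -1" --pt "0 0 -5.5 -4 14.7 2.4 -1" --pt "0 0 -5.5 -4 14.7 2.4 -1"

```text
time_s: 40.47
position: [0.5783, -0.1896, 0.0772]
tcp_rot: [0.75, 0.661, -0.0, -0.001]
contact_force: [0.2, -0.4, -1.9]
grip_width: 0.169
```

```bash
python3 - <<'E'
from h import *
step((.581,-.1902,.0405),-7.2)
E
```

```text
pos [ 0.5783 -0.1896  0.0772] F [ 0.2 -0.4 -1.9] w 0.169 t 40.5 | turn [-0.1 -0.  -0. ] shift [-0.03  0.28  3.67]
```

Call:
jog_arm --pt "0 0 0 0 0.25 1.5 -1" --pt "0 0 0 0 0.25 2.8 -1" --pt "0 0 0 0 0.25 3.5 -1" --pt "0 0 0 0 0.25 3.7 -1" --pt "0 0 0 0 0.25 3.7 -1"

```text
time_s: 40.88
position: [0.5816, -0.1901, 0.0399]
tcp_rot: [0.75, 0.661, -0.0, -0.001]
contact_force: [0.1, 0.2, -1.6]
grip_width: 0.171
```

Call:
jog_arm --pt "0 0 0 0 0 0.05 -1" --pt "0 0 0 0 0 0.05 -0.2" --pt "0 0 0 0 0 0.05 -0.2" --pt "0 0 0 0 0 0.05 -0.2" --pt "0 0 0 0 0 -3 -0.2" --pt "0 0 0 0 0 -6 -0.2" --pt "0 0 0 0 0 -7 -0.2" --pt "0 0 0 0 0 -7 -0.2"

```text
time_s: 41.55
position: [0.5834, -0.1909, 0.1129]
tcp_rot: [0.75, 0.661, 0.001, 0.002]
contact_force: [0.1, 0.1, -0.6]
grip_width: 0.398
```

```bash
python3 m3.py; python3 sc.py; python3 - <<'E'
from h import *
step((.4365,-.0402,.08),3)
E
```

```text
slab
[385.9 272.8] [ 444.6 -202.9] 61.3 51.5 12.0
[349.4 259.5] [ 479.6 -104.8] 67.0 42.9 75.4
[312.7 251.5] [497.9  -8.1] 135.9 48.3 -9.3
fin
[255.9 271.6] [439.6 137.8] 29.6 16.4 9.3
fin n 259 px [366. 256.] zmax 48.0 [ 443.1 -200.4] [50.3 64.6] 12.7
fin n 74 px [323. 279.] zmax 25.0 [436.6 -39.9] [20.  39.2] 13.1
fin n 85 px [299. 291.] zmax 24.0 [434.   43.5] [20.2 38. ] 2.5
pos [ 0.5821 -0.1901  0.1102] F [-0.7 -0.1 -0.4] w 0.401 t 41.6 | turn [  0.   -0.  -10.2] shift [ 13.05 -16.33   3.02]
```

View pics/t6.png

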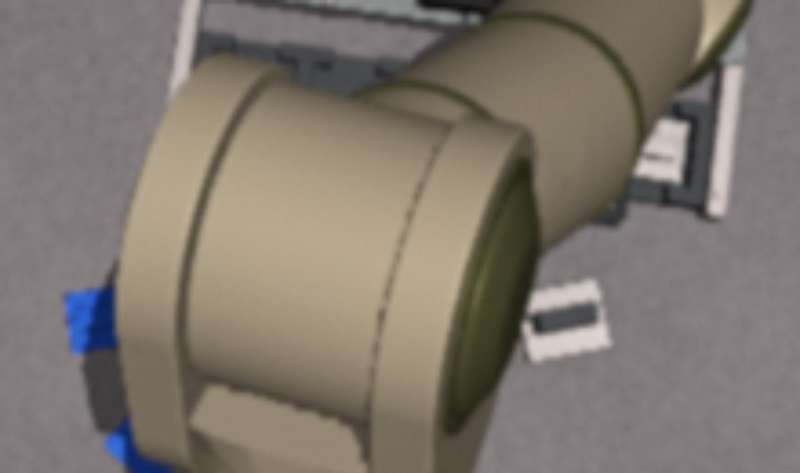

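The top view is mostly blocked by the arm, but the side view puts core B unmoved at (436,-40). Its slab yaw is about 7°.

Call:
jog_arm --pt "0 0 -14.2 0 -8 0 -0.2" --pt "0 0 -14.2 13 -16.3 0 -0.2" --pt "0 0 -14.2 13 -16.3 0 -0.2" --pt "0 0 -14.2 13 -16.3 2 -0.2" --pt "0 0 -14.2 13 -16.3 3 -0.2" --pt "0 0 -14.2 13 -16.3 3 -0.2" --pt "0 0 -14.2 13 -16.3 3 -0.2" --pt "0 0 -14.2 13 -16.3 3 -0.2"

```text
time_s: 42.32
position: [0.4359, -0.0406, 0.0795]
tcp_rot: [0.662, 0.749, -0.001, -0.001]
contact_force: [0.7, 0.8, 0.2]
grip_width: 0.402
```

```bash
python3 - <<'E'
from h import *
step((.4368,-.0402,.0305),7)
E
```

```text
pos [ 0.4359 -0.0406  0.0795] F [0.7 0.8 0.2] w 0.402 t 42.3 | turn [-0.1 -0.   0.1] shift [0.03 0.1  4.9 ]
```

Call:
jog_arm --pt "0 0 0 0 0.1 2 -0.2" --pt "0 0 0 0 0.1 4 -0.2" --pt "0 0 0 0 0.1 4.8 -0.2" --pt "0 0 0 0 0.1 4.9 -0.2" --pt "0 0 0 0 0.1 4.9 -0.6" --pt "0 0 0 0 0.1 4.9 -1" --pt "0 0 0 0 0.1 4.9 -1" --pt "0 0 0 0 0.1 4.9 -1"

```text
time_s: 42.98
position: [0.4382, -0.0415, 0.0315]
tcp_rot: [0.663, 0.749, 0.0, 0.0]
contact_force: [0.7, -0.4, -1.3]
grip_width: 0.169
```

Call:
jog_arm --pt "0 0 0 0 0 0 -1" --pt "0 0 0 0 0 0 -1"

```text
time_s: 43.15
position: [0.4379, -0.0411, 0.0316]
tcp_rot: [0.663, 0.749, 0.0, 0.0]
contact_force: [-0.7, 0.4, -2.3]
grip_width: 0.167
```

Call:
jog_arm --pt "0 0 0 0 0 -1 -1" --pt "0 0 0 0 0 -4 -1" --pt "0 0 0 0 0 -6 -1" --pt "0 0 0 0 0 -7 -1" --pt "0 0 0 0 0 -7 -1"

```text
time_s: 43.57
position: [0.4384, -0.0407, 0.1032]
tcp_rot: [0.662, 0.749, 0.001, 0.001]
contact_force: [-0.3, 0.4, -1.6]
grip_width: 0.166
```

```bash
python3 - <<'E'
from h import *
step((.5996,-.0434,.08),-7.2)
E
```

```text
pos [ 0.4384 -0.0407  0.1032] F [-0.3  0.4 -1.6] w 0.166 t 43.6 | turn [ 0.2  0.  14.2] shift [-2.24 15.96  2.37]
```

Call:
jog_arm --pt "0 0 14.2 -2.2 15.9 0 -1" --pt "0 0 14.2 -2.2 15.9 0 -1" --pt "0 0 14.2 -2.2 15.9 0 -1" --pt "0 0 14.2 -2.2 15.9 1 -1" --pt "0 0 14.2 -2.2 15.9 2.4 -1" --pt "0 0 14.2 -2.2 15.9 2.4 -1" --pt "0 0 14.2 -2.2 15.9 2.4 -1" --pt "0 0 14.2 -2.2 15.9 2.4 -1"

```text
time_s: 44.23
position: [0.5968, -0.0438, 0.0772]
tcp_rot: [0.751, 0.661, -0.001, -0.001]
contact_force: [0.8, -1.0, -1.2]
grip_width: 0.165
```

```bash
python3 - <<'E'
from h import *
step((.5996,-.0434,.0399),-7.2)
E
```

```text
pos [ 0.5968 -0.0438  0.0772] F [ 0.8 -1.  -1.2] w 0.165 t 44.2 | turn [-0.1 -0.  -0.1] shift [0.07 0.28 3.73]
```

Call:
jog_arm --pt "0 0 0 0 0.25 1.5 -1" --pt "0 0 0 0 0.25 2.8 -1" --pt "0 0 0 0 0.25 3.5 -1" --pt "0 0 0 0 0.25 3.75 -1" --pt "0 0 0 0 0.25 3.75 -1"

```text
time_s: 44.65
position: [0.6, -0.0437, 0.0396]
tcp_rot: [0.75, 0.661, -0.0, -0.001]
contact_force: [0.2, -0.2, -2.2]
grip_width: 0.169
```

Call:
jog_arm --pt "0 0 0 0 0 0 -1" --pt "0 0 0 0 0 0 -0.2" --pt "0 0 0 0 0 0 -0.2" --pt "0 0 0 0 0 0 -0.2" --pt "0 0 0 0 0 -3 -0.2" --pt "0 0 0 0 0 -6 -0.2" --pt "0 0 0 0 0 -7 -0.2" --pt "0 0 0 0 0 -7 -0.2"

```text
time_s: 45.32
position: [0.602, -0.0438, 0.1123]
tcp_rot: [0.75, 0.661, 0.001, 0.001]
contact_force: [-0.3, -0.1, 0.5]
grip_width: 0.398
```

```bash
python3 sc.py; python3 - <<'E'
from h import *
step((.4362,.0415,.08),1.5)
s=cam('side');cv2.imwrite('pics/s9.png',cv2.resize(s['frame'][190:310,230:430],(800,480),interpolation=cv2.INTER_CUBIC))
E
```

```text
fin n 21 px [374. 232.] zmax 32.0 [ 520.4 -307.5] [12.   7.9] 82.8
fin n 253 px [366. 256.] zmax 48.0 [ 441.6 -198.1] [52.7 61.7] 15.9
fin n 87 px [299. 291.] zmax 26.0 [434.9  42.5] [19.4 39.6] 3.1
pos [ 0.6013 -0.0434  0.1107] F [-1.1  0.3  0.6] w 0.401 t 45.4 | turn [ 0.1 -0.  -8.7] shift [  6.36 -17.44   3.03]
```

View pics/s9.png

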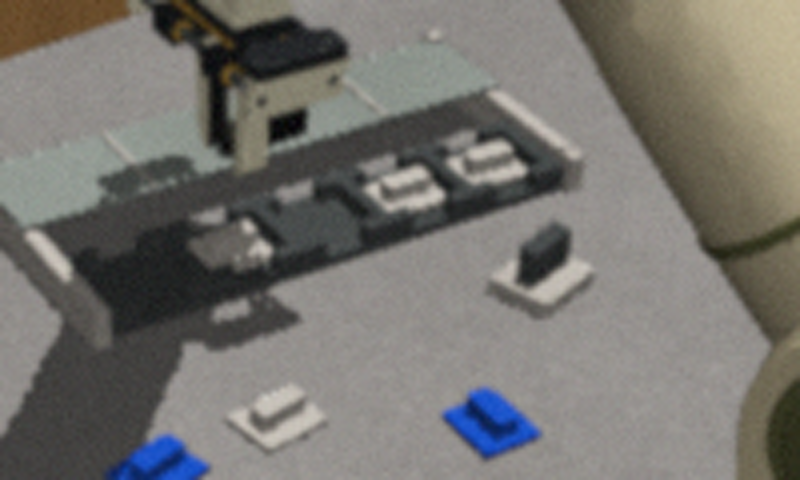

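Three cores sit in their cavities at (235,240), (405,185) and (485,160), and the last core is at (280,415). I'll take it.

Call:
jog_arm --pt "0 0 -8.7 0 -8 0 -0.2" --pt "0 0 -8.7 6.3 -17.4 0 -0.2" --pt "0 0 -8.7 6.3 -17.4 0 -0.2" --pt "0 0 -8.7 6.3 -17.4 2 -0.2" --pt "0 0 -8.7 6.3 -17.4 3 -0.2" --pt "0 0 -8.7 6.3 -17.4 3 -0.2" --pt "0 0 -8.7 6.3 -17.4 3 -0.2" --pt "0 0 -8.7 6.3 -17.4 3 -0.2"

```text
time_s: 46.08
position: [0.4366, 0.0401, 0.0795]
tcp_rot: [0.698, 0.716, -0.0, 0.0]
contact_force: [-0.5, -0.6, 0.8]
grip_width: 0.399
```

```bash
python3 - <<'E'
from h import *
step((.4362,.0415,.0305),1.5)
E
```

```text
pos [0.4366 0.0401 0.0795] F [-0.5 -0.6  0.8] w 0.399 t 46.1 | turn [-0.  0. -0.] shift [ 0.14 -0.04  4.9 ]
```

Call:
jog_arm --pt "0 0 0 0.1 0 2 -0.2" --pt "0 0 0 0.1 0 4 -0.2" --pt "0 0 0 0.1 0 4.8 -0.2" --pt "0 0 0 0.1 0 4.9 -0.2" --pt "0 0 0 0.1 0 4.9 -0.6" --pt "0 0 0 0.1 0 4.9 -1" --pt "0 0 0 0.1 0 4.9 -1" --pt "0 0 0 0.1 0 4.9 -1"

```text
time_s: 46.75
position: [0.4364, 0.0417, 0.0315]
tcp_rot: [0.698, 0.716, 0.0, 0.001]
contact_force: [-0.6, 0.2, 1.3]
grip_width: 0.169
```

Call:
jog_arm --pt "0 0 0 0 0 0 -1" --pt "0 0 0 0 0 0 -1"

```text
time_s: 46.92
position: [0.4364, 0.0417, 0.0315]
tcp_rot: [0.698, 0.716, 0.0, 0.001]
contact_force: [1.0, 0.4, 6.7]
grip_width: 0.171
```

Call:
jog_arm --pt "0 0 0 0 0 -1 -1" --pt "0 0 0 0 0 -4 -1" --pt "0 0 0 0 0 -6 -1" --pt "0 0 0 0 0 -7 -1" --pt "0 0 0 0 0 -7 -1"

```text
time_s: 47.33
position: [0.4364, 0.0423, 0.1026]
tcp_rot: [0.697, 0.717, 0.001, 0.001]
contact_force: [-0.9, 0.1, -1.9]
grip_width: 0.17
```

```bash
python3 - <<'E'
from h import *
step((.6088,.030,.08),-7.2)
E
```

```text
pos [0.4364 0.0423 0.1026] F [-0.9  0.1 -1.9] w 0.17 t 47.3 | turn [ 0.1 -0.   8.8] shift [-1.69 17.19  2.31]
```

Call:
jog_arm --pt "0 0 8.8 -1.7 17.3 0 -1" --pt "0 0 8.8 -1.7 17.3 0 -1" --pt "0 0 8.8 -1.7 17.3 0 -1" --pt "0 0 8.8 -1.7 17.3 1 -1" --pt "0 0 8.8 -1.7 17.3 2.3 -1" --pt "0 0 8.8 -1.7 17.3 2.3 -1" --pt "0 0 8.8 -1.7 17.3 2.3 -1" --pt "0 0 8.8 -1.7 17.3 2.3 -1"

```text
time_s: 48.0
position: [0.6076, 0.029, 0.0773]
tcp_rot: [0.751, 0.66, -0.001, -0.001]
contact_force: [-0.8, -0.7, -1.4]
grip_width: 0.167
```

```bash
python3 - <<'E'
from h import *
step((.6088,.030,.0399),-7.2)
E
```

```text
pos [0.6076 0.029  0.0773] F [-0.8 -0.7 -1.4] w 0.167 t 48.0 | turn [-0.1 -0.  -0.2] shift [0.12 0.11 3.74]
```

Call:
jog_arm --pt "0 0 0 0.1 0.1 1.5 -1" --pt "0 0 0 0.1 0.1 2.8 -1" --pt "0 0 0 0.1 0.1 3.5 -1" --pt "0 0 0 0.1 0.1 3.75 -1" --pt "0 0 0 0.1 0.1 3.75 -1"

```text
time_s: 48.42
position: [0.6096, 0.0301, 0.0399]
tcp_rot: [0.751, 0.66, -0.0, -0.001]
contact_force: [0.1, -0.2, -1.7]
grip_width: 0.171
```

Call:
jog_arm --pt "0 0 0 0 0 0 -1" --pt "0 0 0 0 0 0 -0.2" --pt "0 0 0 0 0 0 -0.2" --pt "0 0 0 0 0 0 -0.2" --pt "0 0 0 0 0 -3 -0.2" --pt "0 0 0 0 0 -6 -0.2" --pt "0 0 0 0 0 -7 -0.2" --pt "0 0 0 0 0 -7 -0.2"

```text
time_s: 49.08
position: [0.6118, 0.03, 0.1129]
tcp_rot: [0.751, 0.661, 0.002, 0.001]
contact_force: [-0.3, 0.3, 0.5]
grip_width: 0.397
```

```bash
python3 - <<'E'
from h import *
c=cam('top');f=c['frame'];P=pts(c);H=P[...,2];d=c['depth']
[print('wg',*r) for r in rect(c,roi(365,410,250,295)&(H>.033)&(d>0),.044,25)]
[print('ws',*r) for r in rect(c,roi(365,410,250,295)&(f.min(-1)>140),.014,100)]
step((.4438,-.2005,.12),12.4)
E
```

```text
wg [385.3 271.7] [ 443.8 -200.1] 44.7 16.2 12.4
ws [384.8 272.7] [ 444.5 -201.9] 61.6 53.2 12.4
pos [0.6111 0.0304 0.1113] F [-0.4  0.4  0. ] w 0.4 t 49.1 | turn [  0.1  -0.  -19.7] shift [-25.02 -13.66  -0.92]
```

Call:
jog_arm --pt "0 0 -19.6 -6 -6 -1 -0.2" --pt "0 0 -19.6 -25 -13.6 -1 -0.2" --pt "0 0 -19.6 -25 -13.6 -1 -0.2" --pt "0 0 -19.6 -25 -13.6 -1 -0.2" --pt "0 0 -19.6 -25 -13.6 -1 -0.2" --pt "0 0 -19.6 -25 -13.6 -1 -0.2" --pt "0 0 -19.6 -25 -13.6 -1 -0.2" --pt "0 0 -19.6 -25 -13.6 -1 -0.2" --squeeze 50

```text
time_s: 49.8
position: [0.4388, -0.2067, 0.1202]
tcp_rot: [0.631, 0.776, -0.001, 0.0]
contact_force: [-0.4, 0.5, 0.6]
grip_width: 0.401
```

```bash
python3 - <<'E'
from h import *
step((.4438,-.2005,.09),12.4)
E
```

```text
pos [ 0.4388 -0.2067  0.1202] F [-0.4  0.5  0.6] w 0.401 t 49.8 | turn [-0.1  0.1 -0.7] shift [0.51 0.62 3.02]
```

Call:
jog_arm --pt "0 0 -0.4 0.4 0.5 2 -0.2" --pt "0 0 -0.4 0.4 0.5 3 -0.2" --pt "0 0 -0.4 0.4 0.5 3 -0.2" --pt "0 0 -0.4 0.4 0.5 3 -0.2"

```text
time_s: 50.13
position: [0.447, -0.1953, 0.0895]
tcp_rot: [0.625, 0.781, -0.0, -0.001]
contact_force: [0.0, 0.0, 0.8]
grip_width: 0.401
```

```bash
python3 - <<'E'
from h import *
step((.4438,-.2005,.04),12.4)
E
```

```text
pos [ 0.447  -0.1953  0.0895] F [0.  0.  0.8] w 0.401 t 50.1 | turn [-0.1 -0.1  0.3] shift [-0.44 -0.42  4.95]
```

Call:
jog_arm --pt "0 0 0.2 -0.3 -0.2 1 -0.2" --pt "0 0 0.2 -0.3 -0.2 1.5 -0.2" --pt "0 0 0.2 -0.3 -0.2 2 -0.2" --pt "0 0 0.2 -0.3 -0.2 2 -0.2"

```text
time_s: 50.47
position: [0.4463, -0.1987, 0.07]
tcp_rot: [0.626, 0.78, -0.0, -0.0]
contact_force: [-1.2, -0.2, -0.2]
grip_width: 0.403
```

```bash
python3 - <<'E'
from h import *
step((.4438,-.2005,.04),12.4)
E
```

```text
pos [ 0.4463 -0.1987  0.07  ] F [-1.2 -0.2 -0.2] w 0.403 t 50.5 | turn [-0.  -0.   0.1] shift [-0.12 -0.28  3.  ]
```

Call:
jog_arm --pt "0 0 0.1 -0.1 -0.3 1 -0.2" --pt "0 0 0.1 -0.1 -0.3 2.3 -0.2" --pt "0 0 0.1 -0.1 -0.3 3 -0.2" --pt "0 0 0.1 -0.1 -0.3 3 -0.6" --pt "0 0 0.1 -0.1 -0.3 3 -1" --pt "0 0 0.1 -0.1 -0.3 3 -1" --pt "0 0 0.1 -0.1 -0.3 3 -1" --pt "0 0 0.1 -0.1 -0.3 3 -1"

```text
time_s: 51.13
position: [0.4441, -0.2007, 0.041]
tcp_rot: [0.627, 0.779, 0.0, 0.001]
contact_force: [-0.3, 0.9, 2.3]
grip_width: 0.174
```

Call:
jog_arm --pt "0 0 0 0 0 0 -1" --pt "0 0 0 0 0 0 -1"

```text
time_s: 51.3
position: [0.4441, -0.2007, 0.041]
tcp_rot: [0.627, 0.779, 0.0, 0.001]
contact_force: [1.0, 0.1, 7.7]
grip_width: 0.173
```

Call:
jog_arm --pt "0 0 0 0 0 -1 -1" --pt "0 0 0 0 0 -4 -1" --pt "0 0 0 0 0 -8 -1" --pt "0 0 0 0 0 -11 -1" --pt "0 0 0 0 0 -12 -1" --pt "0 0 0 0 0 -12 -1"

```text
time_s: 51.8
position: [0.4446, -0.2005, 0.1621]
tcp_rot: [0.626, 0.78, 0.001, 0.002]
contact_force: [0.4, 0.4, -5.5]
grip_width: 0.171
```

```bash
python3 - <<'E'
from h import *
step((.4426,.3036,.16),-3.65)
E
```

```text
pos [ 0.4446 -0.2005  0.1621] F [ 0.4  0.4 -5.5] w 0.171 t 51.8 | turn [ 0.2  0.1 16.1] shift [49.27 10.66  0.17]
```

Call:
jog_arm --pt "0 0 16.1 49.2 10.6 0.2 -1" --pt "0 0 16.1 49.2 10.6 0.2 -1" --pt "0 0 16.1 49.2 10.6 0.2 -1" --pt "0 0 16.1 49.2 10.6 0.2 -1" --pt "0 0 16.1 49.2 10.6 0.2 -1" --pt "0 0 16.1 49.2 10.6 0.2 -1" --pt "0 0 16.1 49.2 10.6 0.2 -1" --pt "0 0 16.1 49.2 10.6 0.2 -1"

```text
time_s: 52.47
position: [0.4411, 0.1346, 0.1574]
tcp_rot: [0.73, 0.684, -0.001, -0.0]
contact_force: [1.4, 0.0, -5.7]
grip_width: 0.17
```

```bash
python3 - <<'E'
from h import *
step((.4426,.3036,.15),-3.65)
E
```

```text
pos [0.4411 0.1346 0.1574] F [ 1.4  0.  -5.7] w 0.17 t 52.5 | turn [-0.1  0.1 -0.1] shift [16.88 -0.94  0.71]
```

Call:
jog_arm --pt "0 0 -0.1 16.8 -0.9 0.7 -1" --pt "0 0 -0.1 16.8 -0.9 0.7 -1" --pt "0 0 -0.1 16.8 -0.9 0.7 -1" --pt "0 0 -0.1 16.8 -0.9 0.7 -1" --pt "0 0 -0.1 16.8 -0.9 0.7 -1" --pt "0 0 -0.1 16.8 -0.9 0.7 -1" --pt "0 0 -0.1 16.8 -0.9 0.7 -1" --pt "0 0 -0.1 16.8 -0.9 0.7 -1"

```text
time_s: 53.13
position: [0.4439, 0.2992, 0.1511]
tcp_rot: [0.73, 0.684, -0.001, 0.0]
contact_force: [0.7, 0.0, -5.0]
grip_width: 0.165
```

```bash
python3 - <<'E'
from h import *
step((.4426,.3036,.115),-3.65)
E
```

```text
pos [0.4439 0.2992 0.1511] F [ 0.7  0.  -5. ] w 0.165 t 53.1 | turn [-0.1  0.1 -0.1] shift [ 0.43 -0.15  3.61]
```

Call:
jog_arm --pt "0 0 -0.1 0.4 -0.1 1.5 -1" --pt "0 0 -0.1 0.4 -0.1 3 -1" --pt "0 0 -0.1 0.4 -0.1 3.6 -1" --pt "0 0 -0.1 0.4 -0.1 3.6 -1" --pt "0 0 -0.1 0.4 -0.1 3.6 -1"

```text
time_s: 53.55
position: [0.4439, 0.3037, 0.1162]
tcp_rot: [0.729, 0.684, -0.0, 0.0]
contact_force: [-0.0, 1.3, -5.4]
grip_width: 0.167
```

```bash
python3 - <<'E'
from h import *
step((.4426,.3036,.1073),-3.65)
s=cam('side');cv2.imwrite('pics/s10.png',cv2.resize(s['frame'][260:370,150:270],(650,596),interpolation=cv2.INTER_CUBIC))
E
```

```text
pos [0.4439 0.3037 0.1162] F [-0.   1.3 -5.4] w 0.167 t 53.5 | turn [-0.  0.  0.] shift [-0.02 -0.13  0.89]
```

View pics/s10.png

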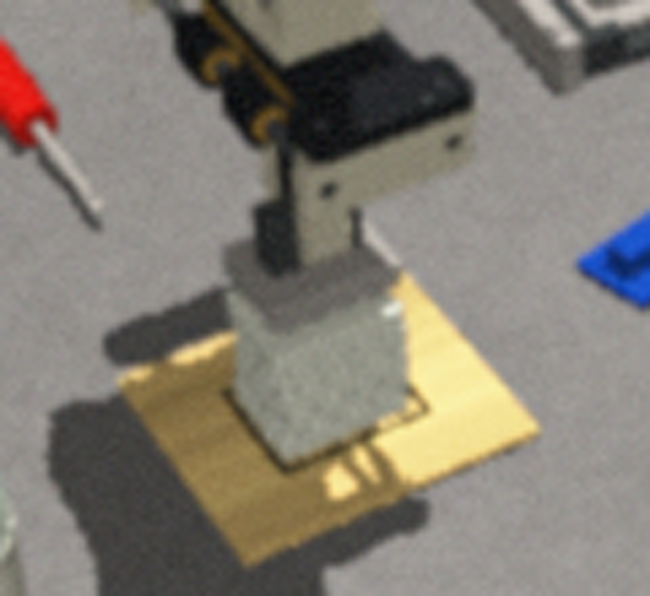

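The weight hangs squarely just above the pile, at about (315,290) in this crop. Lowering it the last 9 mm gently.

Call:
jog_arm --pt "0 0 0 0 -0.1 0.4 -1" --pt "0 0 0 0 -0.1 0.7 -1" --pt "0 0 0 0 -0.1 0.85 -1" --pt "0 0 0 0 -0.1 0.9 -1" --pt "0 0 0 0 -0.1 0.9 -1"

```text
time_s: 54.02
position: [0.4426, 0.3051, 0.1072]
tcp_rot: [0.728, 0.685, -0.0, -0.0]
contact_force: [0.2, -0.6, -5.6]
grip_width: 0.169
```

Call:
jog_arm --pt "0 0 0 0 0 0.05 -1" --pt "0 0 0 0 0 0.05 -1" --pt "0 0 0 0 0 0.05 -0.4" --pt "0 0 0 0 0 0.05 -0.3" --pt "0 0 0 0 0 0.05 -0.3" --pt "0 0 0 0 0 -3 -0.3" --pt "0 0 0 0 0 -6 -0.3" --pt "0 0 0 0 0 -8 -0.3"

```text
time_s: 54.68
position: [0.4433, 0.3047, 0.1891]
tcp_rot: [0.729, 0.685, 0.0, 0.0]
contact_force: [-0.0, 0.5, -0.5]
grip_width: 0.351
```

```bash
python3 - <<'E'
from h import *
step((.6691,-.1252,.16),-7.2)
E
```

```text
pos [0.4433 0.3047 0.1891] F [-0.   0.5 -0.5] w 0.351 t 54.7 | turn [ 0.1 -0.   3.6] shift [-41.5   25.21   2.94]
```

Call:
jog_arm --pt "0 0 3.6 -41.5 25.2 -0.5 -0.2" --pt "0 0 3.6 -41.5 25.2 -0.5 -0.2" --pt "0 0 3.6 -41.5 25.2 2 -0.2" --pt "0 0 3.6 -41.5 25.2 2.9 -0.2" --pt "0 0 3.6 -41.5 25.2 2.9 -0.2" --pt "0 0 3.6 -41.5 25.2 2.9 -0.2" --pt "0 0 3.6 -41.5 25.2 2.9 -0.2" --pt "0 0 3.6 -41.5 25.2 2.9 -0.2"

```text
time_s: 55.35
position: [0.5983, 0.0086, 0.1699]
tcp_rot: [0.75, 0.662, 0.0, 0.0]
contact_force: [0.1, 1.1, 0.3]
grip_width: 0.403
```

```bash
python3 - <<'E'
from h import *
c=cam('top');f=c['frame'];P=pts(c);H=P[...,2];d=c['depth']
cv2.imwrite('pics/t11.png',cv2.resize(f[230:310,140:240],(700,560),interpolation=cv2.INTER_CUBIC))
R=roi(150,235,225,305)
[print('grip',*r) for r in rect(c,R&(d>0)&(H>.095),.110,20)]
[print('top',*r) for r in rect(c,R&(d>0)&(H>.07),.080,60)]
s=cam('side');cv2.imwrite('pics/s11.png',cv2.resize(s['frame'][180:380,130:430],(780,520),interpolation=cv2.INTER_CUBIC))
step((.6691,-.1252,.10),-7.2)
E
```

```text
grip [187.6 262.2] [447.1 287. ] 210.1 195.7 1.1
top [187.6 262.2] [450.2 294.1] 214.9 200.1 1.1
pos [0.5999 0.0024 0.1706] F [ 0.3 -0.9 -0.8] w 0.398 t 55.5 | turn [ 0.2  0.2 -0.4] shift [-11.7    8.52   7.14]
```

View pics/s11.png

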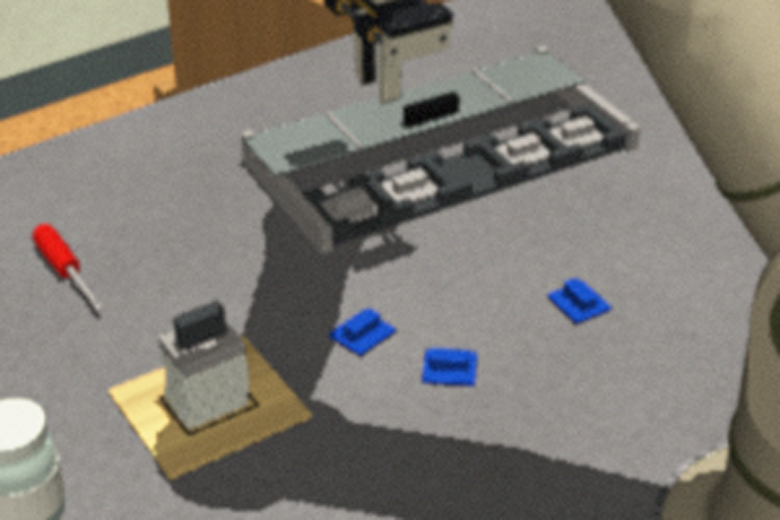

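View pics/t11.png

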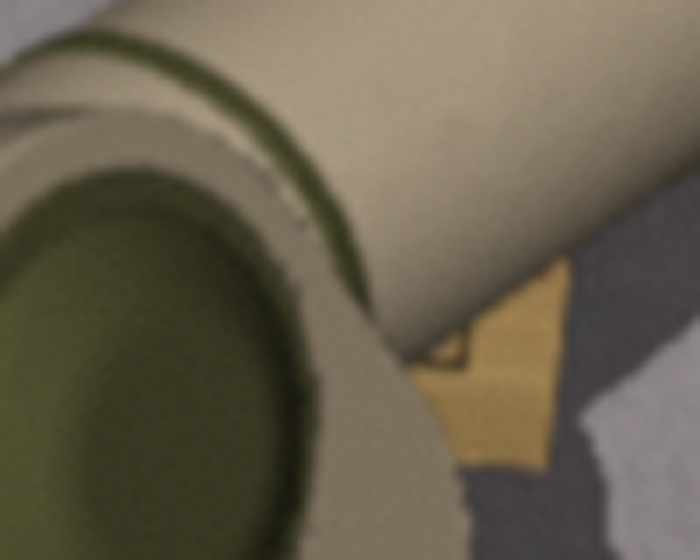

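The side view shows the weight squarely on the pile at about (205,340) and all four cores in cavities. The top view is blocked by the arm. Next, close the cover.

Call:
jog_arm --pt "0 0 -0.4 -11.7 8.5 5 -0.2" --pt "0 0 -0.4 -11.7 8.5 5 -0.2" --pt "0 0 -0.4 -11.7 8.5 5 -0.2" --pt "0 0 -0.4 -11.7 8.5 5 -0.2" --pt "0 0 -0.4 -11.7 8.5 7 -0.2" --pt "0 0 -0.4 -11.7 8.5 7.1 -0.2" --pt "0 0 -0.4 -11.7 8.5 7.1 -0.2" --pt "0 0 -0.4 -11.7 8.5 7.1 -0.2"

```text
time_s: 56.12
position: [0.6672, -0.1148, 0.0993]
tcp_rot: [0.747, 0.665, 0.0, -0.0]
contact_force: [0.6, 0.3, -0.6]
grip_width: 0.397
```

```bash
python3 - <<'E'
from h import *
step((.6691,-.1252,.066),-7.2)
E
```

```text
pos [ 0.6672 -0.1148  0.0993] F [ 0.6  0.3 -0.6] w 0.397 t 56.1 | turn [-0.  -0.   0.5] shift [-1.02  0.31  3.33]
```

Call:
jog_arm --pt "0 0 0.5 -1 0.3 0.5 -0.2" --pt "0 0 0.5 -1 0.3 2 -0.2" --pt "0 0 0.5 -1 0.3 3.1 -0.2" --pt "0 0 0.5 -1 0.3 3.3 -0.2" --pt "0 0 0.5 -1 0.3 3.3 -0.6" --pt "0 0 0.5 -1 0.3 3.3 -1" --pt "0 0 0.5 -1 0.3 3.3 -1" --pt "0 0 0.5 -1 0.3 3.3 -1"

```text
time_s: 56.78
position: [0.6698, -0.1264, 0.0664]
tcp_rot: [0.75, 0.661, 0.0, 0.001]
contact_force: [1.8, -0.8, -1.7]
grip_width: 0.167
```

Call:
jog_arm --pt "0 0 0 0 0 0 -1" --pt "0 0 0 0 0 0 -1"

```text
time_s: 56.95
position: [0.6697, -0.1264, 0.0663]
tcp_rot: [0.75, 0.661, 0.0, 0.001]
contact_force: [2.4, -0.1, -0.2]
grip_width: 0.168
```

```bash
python3 - <<'E'
from h import *
u=np.array([np.cos(np.radians(-7.2)),np.sin(np.radians(-7.2))])*.11
p=robot.observe()['position'];step((p[0]-u[0],p[1]-u[1],p[2]),-7.2)
E
```

```text
pos [ 0.6697 -0.1264  0.0663] F [ 2.4 -0.1 -0.2] w 0.168 t 57.0 | turn [ 0.1  0.  -0. ] shift [-0.0e+00 -1.1e+01 -1.0e-02]
```

Call:
jog_arm --pt "0 0 0 0 -1 0 -1" --pt "0 0 0 0 -3 0 -1" --pt "0 0 0 0 -5 0 -1" --pt "0 0 0 0 -7 0 -1" --pt "0 0 0 0 -9 0 -1" --pt "0 0 0 0 -10.3 0 -1" --pt "0 0 0 0 -11 0 -1" --pt "0 0 0 0 -11.3 0 -1"

```text
time_s: 57.62
position: [0.5627, -0.1129, 0.0664]
tcp_rot: [0.75, 0.661, 0.002, 0.005]
contact_force: [28.4, -3.3, -28.6]
grip_width: 0.165
```

Call:
jog_arm --pt "0 0 0 0 0 0 -1" --pt "0 0 0 0 0 0 -1"

```text
time_s: 57.78
position: [0.5628, -0.1129, 0.0663]
tcp_rot: [0.75, 0.662, 0.002, 0.004]
contact_force: [19.4, -2.7, -17.0]
grip_width: 0.168
```

Call:
jog_arm --pt "0 0 0 0 0.3 0 -1" --pt "0 0 0 0 0.3 0 -0.3" --pt "0 0 0 0 0.3 0 -0.2" --pt "0 0 0 0 0.3 0 -0.2" --pt "0 0 0 0 0.3 -4 -0.2" --pt "0 0 0 0 0.3 -8 -0.2" --pt "0 0 0 -4 0.3 -12 -0.2" --pt "0 0 0 -8 0.3 -12 -0.2"

```text
time_s: 58.45
position: [0.5526, -0.1799, 0.1873]
tcp_rot: [0.748, 0.663, 0.002, 0.001]
contact_force: [1.4, -0.2, -0.6]
grip_width: 0.398
```

Call:
jog_arm --pt "0 0 0 -30 10 -5 -0.2" --pt "0 0 0 -30 10 -5 -0.2" --pt "0 0 0 -30 10 -5 -0.2" --pt "0 0 0 -30 10 -5 -0.2" --pt "0 0 0 -30 10 -5 -0.2" --pt "0 0 0 -30 10 -5 -0.2" --pt "0 0 0 -30 10 -5 -0.2" --pt "0 0 0 -30 10 -5 -0.2"

```text
time_s: 59.12
position: [0.6113, -0.4961, 0.2344]
tcp_rot: [0.751, 0.66, -0.001, 0.0]
contact_force: [-0.4, -0.4, 0.0]
grip_width: 0.396
```

Call:
jog_arm --pt "0 0 0 -4 0 0 -0.2" --pt "0 0 0 -4 0 0 -0.2" --pt "0 0 0 -4 0 0 -0.2" --pt "0 0 0 -4 0 0 -0.2"

```text
time_s: 59.45
position: [0.6069, -0.5317, 0.2332]
tcp_rot: [0.751, 0.661, 0.0, -0.001]
contact_force: [0.1, 0.7, 0.9]
grip_width: 0.404
```

```bash
cat > fin.py <<'E'
from h import *
c=cam('top');f=c['frame'];P=pts(c);H=P[...,2];d=c['depth']
cv2.imwrite('pics/t12.png',cv2.resize(f[120:330,150:450],(800,560),interpolation=cv2.INTER_CUBIC))
R=roi(150,235,225,305)
[print('grip',*r) for r in rect(c,R&(d>0)&(H>.095),.110,20)]
[print('slabtop',*r) for r in rect(c,R&(d>0)&(H>.07)&(H<.09),.080,60)]
[print('slab colour',*r) for r in rect(c,R&(f.min(-1)>150)&(H>.074),.080,60)]
[print('handle',*r) for r in rect(c,roi(250,460,130,300)&(f.max(-1)<60)&(H>.045)&(H<.07)&(d>0),.060,60)]
o=np.array([590.3,-116.8]);a=np.radians(-7.2);ux=np.array([np.cos(a),np.sin(a)]);uy=np.array([-ux[1],ux[0]])
m=roi(250,460,130,300)&(H>.033)&(H<.045)&(d>0)
q=P[m][:,:2]*1000-o;x=q@ux;y=q@uy
for lo,hi in((-180,-100),(-100,-45),(45,100),(100,180)):
    s=x[(y>lo)&(y<hi)]
    if len(s): print('cover x',lo,hi,np.percentile(s,[1,99]))
s=cam('side');cv2.imwrite('pics/s12.png',cv2.resize(s['frame'][180:380,130:430],(780,520),interpolation=cv2.INTER_CUBIC))
cv2.imwrite('pics/s13.png',cv2.resize(s['frame'][270:370,150:270],(660,550),interpolation=cv2.INTER_CUBIC))
E
python3 fin.py
```

```text
grip [184.7 265.9] [442.2 302.6] 47.2 17.0 -3.7
slabtop [187.7 266.8] [442.5 303.5] 61.5 50.9 -3.0
slab colour [187.8 266.9] [443.1 304.7] 58.2 48.2 -3.7
handle [348.2 224.7] [ 562.2 -100.8] 45.7 14.9 -7.2
cover x 45 100 [-42.05638038  42.47271274]
cover x 100 180 [-42.30491633  42.25718355]
```

View pics/t12.png

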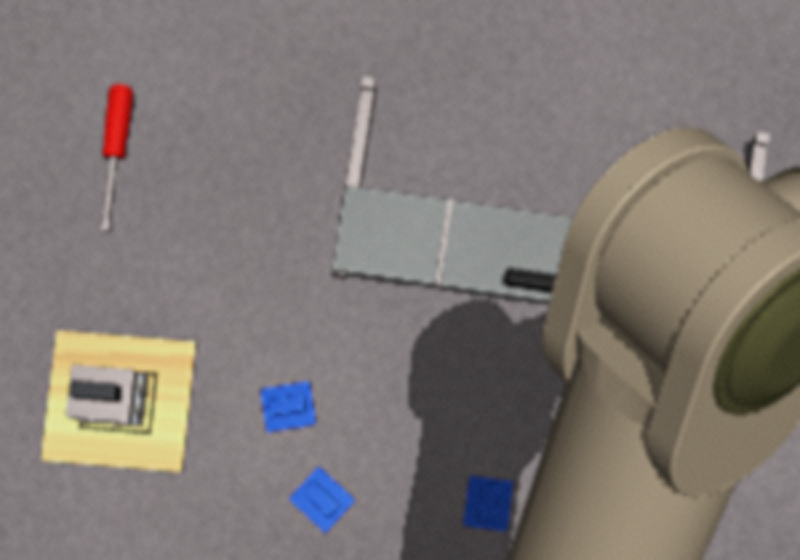

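View pics/s13.png

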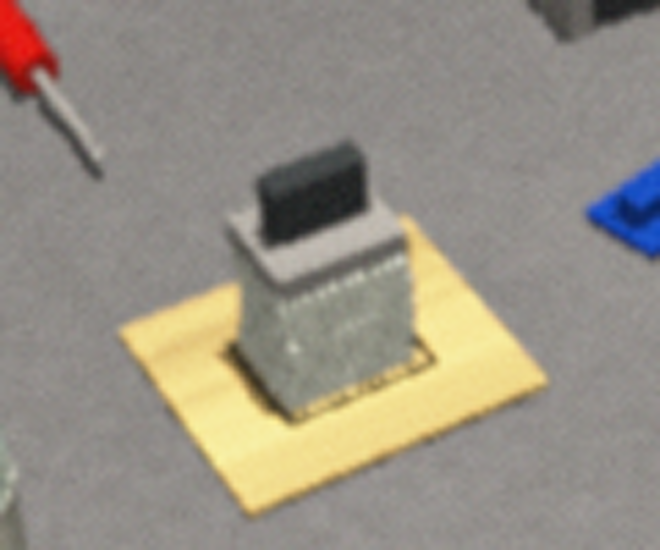

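Cover measures x = -42 to +42 mm, centred on 0, so it is shut. The weight is at (442.5,303.6), yaw -3.6. One more check: the position of each layer, using the side view's vertical edges.

```bash
python3 - <<'E'
from h import *
s=cam('side');f=s['frame'];P=pts(s)*1000;d=s['depth']
o=np.array([442.6,303.6]);a=np.radians(-3.65);ux=np.array([np.cos(a),np.sin(a)]);uy=np.array([-ux[1],ux[0]])
q=P[...,:2]-o;x=q@ux;y=q@uy;Z=P[...,2]
R=roi(150,270,270,370)&(d>0)&(abs(x)<45)&(abs(y)<45)
for z0 in(8,20,32,44,56,68):
    k=R&(Z>z0+1)&(Z<z0+9)
    fx=k&(abs(y)<20)&(x<0); fy=k&(abs(x)<15)&(y>0)
    print(z0,'-x face',fx.sum(),np.median(x[fx]).round(1),'+y face',fy.sum(),np.median(y[fy]).round(1))
c=cv2.resize(f[295:365,170:245],(600,560),interpolation=cv2.INTER_CUBIC);cv2.imwrite('pics/s14.png',c)
c=robot.read_camera('top')
for n in('jar',):
    pass
E
```

```text
8 -x face 52 -24.3 +y face 15 30.8
20 -x face 35 -23.9 +y face 12 29.2
32 -x face 42 -24.7 +y face 12 29.0
44 -x face 42 -24.6 +y face 10 29.1
56 -x face 44 -24.8 +y face 8 30.4
68 -x face 49 -24.9 +y face 14 30.5
```

View pics/s14.png

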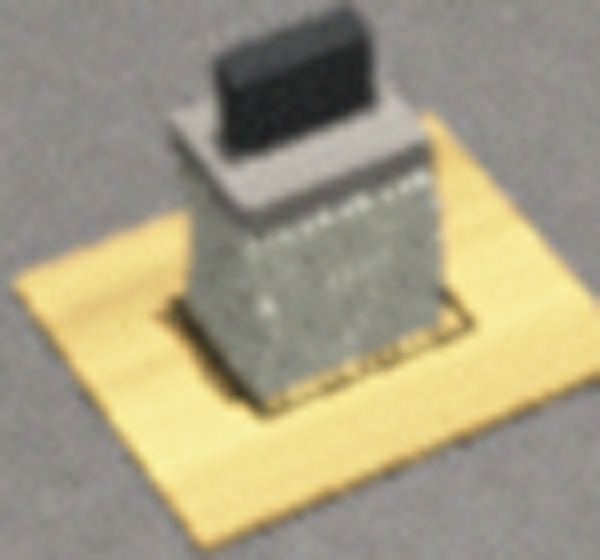

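View pics/s12.png

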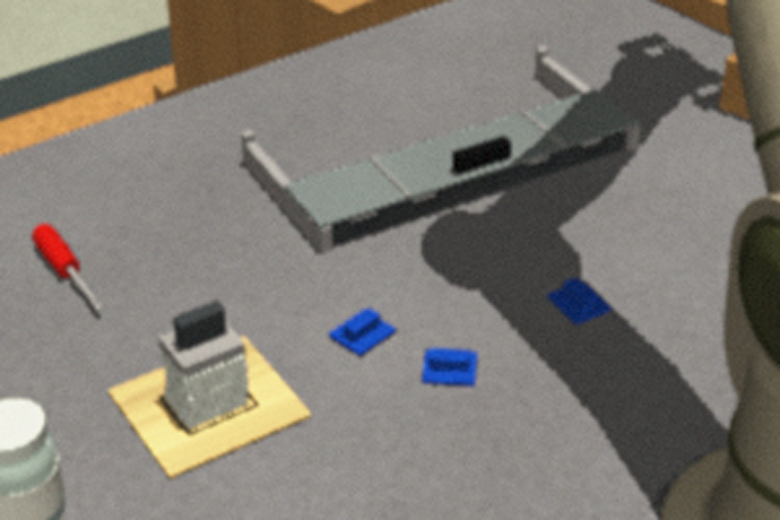

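Every layer is within about 1.5 mm of ideal, expecting -25 on the -x face and +30 on the +y face. The side view shows the cover shut, and the jar and driver where they were. Handing in.

```bash
python3 - <<'E'
from h import *
o=robot.observe();print(o['contact_force'].round(1),abs(o['dq']).max().round(4),o['time_s']);robot.sign_off()
E
```

```text
[-0.1  0.6  0.1] 0.0037 59.65
the job is handed in; nothing more can be done
```

The job is finished and handed in at about 60 s of the 210 s allowed. No verdict was reported, so the results below are from my own checks.

**What I did**
- I slid the cover fully back and stacked all five plates on the outline.
- I laid the four cores in cavities, fins up; the middle cavity stays empty.
- I set the weight on top of the pile, shut the cover, and moved the arm clear. The blue look-alikes were left alone.

**Last checks**
- **Cover:** it spans -42 to +42 mm along the mould's x, so it is shut to within about 1 mm. Before the plates were lifted it was centred on 110 mm, fully back.
- **Pile:** every layer is within about 1.5 mm of its ideal position. With all five plates on, the top face read 66.2 mm against 66 expected.
- **Weight:** it stands at (442.5, 303.6) mm, yaw about -3.6°. The outline is at (442.6, 303.6) mm, yaw -3.65°.
- **Cores:** all four were seen in their cavities before the cover closed; the last was in shadow in that picture. Each was released about 8 mm up, at floor height. They can't be seen now.
- **Bystanders:** the jar and screwdriver look unmoved in the pictures. I did not check the carton, though the arm worked well away from it.

**What went wrong on the way**
- My first measurement suggested the cover was about 20 mm short of its stop. It had actually started about 20 mm open, so the extra push went against the stop with about 72 N along x and 63 N vertically, under the 120 N wrist limit.
- One core grasp closed too late and missed. I repeated it successfully.
- The arm hid part of the mould and cover in the last top view, so the cover reading there comes from its visible half.

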